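# Fit the divider comb into the pantry rack and fill it, leak-testing the sauce bottle

### The job

Someone has put a jar on the bare base of the pantry rack: take it off, and with the base empty lower the wooden divider comb into it until all five tongues are fully home in their slots. Then see that the cap of the sauce bottle on the worktop is tight by turning the bottle upside down for about two seconds, and stand it upright on the base in the wide bay at the left end. Stand the jar from the base and every spice jar and food tin in front of or beside the rack upright in a narrow bay of its own, and leave the steel tumbler and the glass jar behind the rack where they are.

Things in the scene. Friction and masses are not known exactly. Their poses are not given: they have to be found in the camera images.
- rack_base: fixed wooden board, 110 (x) x 340 (y) x 18 mm; origin: centre of its underside, x away from the robot, y left, z up. In its top five chamfered slots, each 55 (x) x 8 (y) mm, 14 deep, at x = 12, y = -148.5, -79.5, -10.5, 58.5, 148.5 mm. A 6 mm steel wire rail along the front at x = -38 mm, its top 39 mm above the board
- divider: loose wooden comb, 0.22 kg, standing on its tongues. Origin: centre, at the tongue tips; axes as the base's when fitted (it fits one way round only); fully home its origin is 6 mm above the base's. Five fins at y = -148.5, -79.5, -10.5, 58.5, 148.5 mm, 5 mm thick, x -28 to 35, z 12 to 48 mm; under each a tongue 52 (x, centred at x = 12) x 5 (y) mm, z 0 to 12, tapered tip
- grip (a point): a good place to grip the divider from above: top edge of the spine that joins its fins behind, between two fins near the middle, at x = 38, y = 24, z = 48 mm of the divider. The spine is 8 mm thick in x, 303 long in y, z 12 to 48 mm, with 64 mm free between the fins here
- bay_wide (a point): where the sauce bottle stands: centre of the wide bay at the left end (85 mm between fins, 69 mm from rail to spine), on the board's top, at x = 0, y = 103.5 mm of the base; axes as those of the base
- bay_1 (a point): centre of a narrow bay (64 mm between fins, 69 mm from rail to spine), on the board's top, at x = 0, y = -114 mm of the base
- bay_2 (a point): centre of a narrow bay of the same size, on the board's top, at x = 0, y = -45 mm of the base
- bay_3 (a point): centre of a narrow bay of the same size, on the board's top, at x = 0, y = 24 mm of the base
- sauce_bottle: small dark sauce bottle with a red cap on the worktop (not the one on the window sill), closed, 146 mm tall; body 48 mm in diameter up to 88 mm, then a shoulder to the neck, cap 26 mm in diameter from 130 to 146 mm; origin at the centre of its underside, z up through the cap; about 0.2 kg
- jar_a: a spice jar, upright round jar 44 mm in diameter and 96 mm tall with a dark brown lid; origin at the centre of its underside, z up through the lid; about 0.1 kg; may be absent
- jar_b: another spice jar, upright round jar 40 mm in diameter and 105 mm tall with a black lid; origin at the centre of its underside, z up through the lid; about 0.1 kg; may be absent
- jar_c: a second spice jar of the first kind (44 mm in diameter, 96 mm tall, dark brown lid), at first standing on the bare rack base; always present; origin at the centre of its underside, z up; 0.1 kg. The worktop between the rack and the robot (x from 0.37 m, y -0.35 to 0.1 m) is clear but for the things listed
- tin_a: a food tin, closed, 57 mm in diameter, 72 mm tall; origin at the centre of its underside, z up; 0.18 kg; may be absent
- tin_b: a second such food tin, closed, 57 mm in diameter, 72 mm tall; origin at the centre of its underside, z up; 0.18 kg; may be absent
- tumbler: steel tumbler standing upside down, 68 mm in diameter, 92 mm tall, a bystander behind the rack; origin at the centre of its underside
- glass_jar: glass jar with a tan lid, 66 mm in diameter, 98 mm tall, a bystander behind the rack; origin at the centre of its underside
Things that resemble listed ones, but are neither listed nor needed, are in the scene too. Of the things like the sauce_bottle, leave any that is green; of the rest the larger one is meant.

How it is judged:
By the outcome, as a careful person would: the job done as asked, in the order asked, and still so for the second after the job is handed in, with the robot touching nothing.
Of jar_a, jar_b, tin_a, tin_b only 1 to 2 are there at a start; the rules pass over those that are not, and their reading is None.
At some moment in a run one of divider, tin_a, tin_b may be knocked a few centimetres aside while the robot is not near it.
It also fails if it takes over 208 s, if anything falls off the work surface, if the arm or the gripper's body presses on something with over 40 N, if the wrist force passes 120 N, or if a joint passes its speed limit or range.

### The arm

A 6-joint arm with a two-finger parallel gripper is mounted at the origin on a cart in front of the work surface, level with it; the furniture and walls round the work are solid. World frame = base frame: x ahead of the robot, y to its left, z up, the work surface at z = 0. Lengths are in m, angles in degrees, forces in N, time in s.
With the tool pointing down it reaches from about 0.375 to 0.9 m from the base axis. Payload 3.1 kg.
Tool frame: the origin (TCP) lies at the very end of the fingers, on their centre line; the grasp point (between the pads) lies 19 mm behind it; z points along the fingers, y is the direction in which the jaws open and shut (so a half turn about z gives the same grasp; the last joint's range is limited). The gripper opens to 87 mm and grips with 3 to 60 N. Pads are 19 mm wide; open, the fingers measure 117 mm over their backs; the gripper's body (75 mm by 190 mm) begins 51 mm behind the grasp point.
Start: joints at [-77.091, 30.224, 82.088, -0, 67.689, -10.227], TCP at [0.246, -0.575, 0.223] pointing down, gripper open.
Joint ranges: [-176.69, 176.69], [-43.24, 126.21], [12.49, 139.97], [-82, 262], [0, 151.66], [-163.58, 163.58]. Speed limits (degrees/s): [159.86, 159.86, 180, 180, 180, 180].

### API

Orientations are given as a 3x3 rotation matrix whose columns are the frame's x, y, z axes.
In Python, from rig import readout, capture, camera_model, bot, spot_in, regions_of gives the robot as it stands.
- The arm moves only by the tool send_rows, never from a script. Its argument "moves" is a list that holds one entry, the list of rows, each a list of 7 numbers: the turn, a rotation vector about the tool's x, y, z in degrees, then the shift along the tool's x, y, z in cm, then the opening, from -1 (shut) to 1 (fully open). A call has exactly 5 rows; each row shifts and turns the commanded pose from where the row before left it, along the tool's axes as they then stand; what a row does not reach is not made up. A row lasts 1/10 s, in which the tool goes at most 50 mm and 8.59 degrees, less where a joint would pass 70% of its speed; a pose out of reach is approached as far as the arm can. A call with a gripper value outside its range is refused whole. The fingers move at their own pace and stop on an object; the grip force is fixed at half the most. Time passes only in rows, so rows that do not move let the fingers close, or fill a call up. It gives the time, the measured TCP pose, the force and the opening at its end, in the units of the state.
- readout.read_state(): the state, without advancing time (a new reading comes with each control period).
- capture(name): name is "scene" or "top" or "wrist"; returns the picture (420x560x3 uint8, blue, green, red); there is no depth.
- camera_model(name): a dict with "camera_matrix" (3x3 intrinsics, pixels), "k1" (the pictures are not rectified: a ray, as slopes to the right and down, at radius r is drawn at 1 + k1 r^2 times it, then the intrinsics apply), "pose" (4x4, takes a point from camera to world coordinates). Camera axes: x right, y up, looking along -z (the intrinsics and any distortion apply to the point x, -y, -z); pixel columns grow to the right and rows downward; lengths in m; the calibration is good to about 2 mm. A picture is of the moment at which its call begins: read the wrist's pose just before it. camera_model takes no time and is no camera call; for the wrist camera it gives the pose at the moment of the call.
- bot.hand_in(): hands the job in, once; it reports no verdict.
Trained networks look in the newest picture that a camera, given by its name, has taken for a name from the list of things; names that differ only in an ending like _2 or _b are one class to them, and where a whole thing is asked for, a point or a joint stands for the part that bears it (a point fixed in the world has none). Each returns a list of dicts, best first, with "p" (0 to 1); they miss things now and then, are a little off and sometimes report something else, mostly with a low value. They report only what shows in the picture. A call takes as long as a camera call. They do not tell look-alikes from the thing itself.
- spot_in(camera, thing): "location" ([x, y, z] in m, in world coordinates, good to about 4 mm: the middle of the surface that is visible of it).
- regions_of(camera, thing): "mask" (420x560 bool, what is visible of it).
The state is a dict: "time_s": time; "joint_positions": joint angles; "qvel": joint speeds; "tau": joint torques, N m; "position": TCP position; "tcp_rot": TCP orientation; "force": force on the tool from outside, world axes, zero at the start; "moment": the same for the moment, N m; "opening": opening from 0.0 (shut) to 1.0 (fully open).
Only numpy, scipy, OpenCV 4.12 (cv2) and the standard library are available. Lean on these libraries where they do the work, as an engineer would, in place of code of your own. Each camera call takes 0.05 s, during which the arm holds its last target. There are 200 camera calls.

## Working session

There is one attempt and no reset: what is moved stays moved. The work goes in short steps, Python scripts to look and compute and a tool call to move; the robot and the scene stay as the last step left them, time stands still between calls to the robot, and variables do not carry over. Pictures are saved under pics/ and viewed, about 12 in all and at most 16, crops included, and the job is handed in when it is done.

Besides the shell and the picture viewer there is one more tool, called after "Emit:" as name(argument=value, ...), one argument or row to a line, values as JSON. send_rows: Moves the arm, as the interface text tells. Its arguments: {"type":"object","properties":{"moves":{"type":"array","items":{"type":"array","items":{"type":"array","items":{"type":"number"}}}}},"required":["moves"]}

```bash
ls; mkdir -p pics
cat > h.py <<'E'
import numpy as np, cv2
from rig import readout, capture, camera_model, bot, spot_in, regions_of
def px2w(cam,u,v,z,m=None):
    m=m or camera_model(cam);K=np.array(m["camera_matrix"]);k=m["k1"];P=np.array(m["pose"])
    d=np.array([(u-K[0,2])/K[0,0],(v-K[1,2])/K[1,1]]);s=d.copy()
    for _ in range(20): s=d/(1+k*(s@s))
    r=P[:3,:3]@np.array([s[0],-s[1],-1]);o=P[:3,3]
    return o+r*(z-o[2])/r[2]
def w2px(cam,p,m=None):
    m=m or camera_model(cam);K=np.array(m["camera_matrix"]);P=np.array(m["pose"])
    c=P[:3,:3].T@(np.array(p)-P[:3,3]);s=np.array([c[0],-c[1]])/-c[2];s=s*(1+m["k1"]*(s@s))
    return K[:2,:2]@s+K[:2,2]
E
python3 - <<'E'
from h import *
np.set_printoptions(precision=3,suppress=True)
for c in("scene","top"):
    im=capture(c);cv2.imwrite(f"pics/{c}0.png",im);m=camera_model(c);print(c,np.array(m["pose"]),m["camera_matrix"],m["k1"])
    for t in("rack_base","divider","grip","sauce_bottle","jar_a","jar_b","tin_a","tumbler","glass_jar"):
        for d in spot_in(c,t)[:4]: print(t,round(d["p"],2),np.array(d["location"]))
s=readout.read_state();print(s)
E
```

```text
pics
scene [[ 0.698  0.286 -0.657 -0.241]
 [-0.716  0.309 -0.626 -0.783]
 [ 0.024  0.907  0.42   0.59 ]
 [ 0.     0.     0.     1.   ]] [[499.05    0.    284.68 ]
 [  0.    499.05  203.342]
 [  0.      0.      1.   ]] -0.01928310056517993
rack_base 0.78 [0.534 0.013 0.019]
divider 0.58 [0.428 0.246 0.032]
grip 0.96 [0.427 0.247 0.028]
sauce_bottle 0.83 [ 0.484 -0.223  0.053]
sauce_bottle 0.77 [ 0.514 -0.396  0.048]
sauce_bottle 0.73 [ 0.448 -0.328  0.059]
sauce_bottle 0.31 [0.535 0.013 0.021]
jar_a 0.68 [ 0.557 -0.072  0.078]
jar_b 0.68 [ 0.557 -0.072  0.078]
tin_a 0.66 [0.428 0.248 0.035]
tin_a 0.59 [ 0.383 -0.247  0.049]
tumbler 0.81 [0.726 0.155 0.05 ]
glass_jar 0.81 [ 0.702 -0.126  0.065]
top [[ 0.02   0.994 -0.106  0.418]
 [-1.     0.02  -0.005 -0.022]
 [-0.003  0.106  0.994  1.367]
 [ 0.     0.     0.     1.   ]] [[536.803   0.    282.455]
 [  0.    536.803 219.945]
 [  0.      0.      1.   ]] -0.09289520818796536
rack_base 0.67 [0.567 0.031 0.02 ]
divider 0.64 [0.432 0.269 0.047]
grip 0.74 [0.565 0.029 0.017]
grip 0.55 [0.434 0.267 0.046]
sauce_bottle 0.75 [ 0.486 -0.206  0.08 ]
sauce_bottle 0.7 [ 0.472 -0.306  0.102]
sauce_bottle 0.64 [ 0.515 -0.381  0.064]
jar_a 0.69 [ 0.568 -0.062  0.117]
jar_b 0.69 [ 0.568 -0.062  0.117]
tin_a 0.59 [ 0.4   -0.232  0.067]
tumbler 0.74 [0.737 0.172 0.09 ]
glass_jar 0.6 [ 0.718 -0.108  0.101]
{'time_s': 1.0, 'joint_positions': array([-77.092,  30.223,  82.091,   0.   ,  67.689, -10.228]), 'qvel': array([ 0.058, -0.132,  0.085, -0.058, -0.049, -0.02 ]), 'tau': array([ -0.   , -44.002, -17.699,   0.063,   0.05 ,  -0.   ]), 'position': array([ 0.246, -0.575,  0.223]), 'tcp_rot': array([[ 0.92 ,  0.393, -0.   ],
       [ 0.393, -0.92 ,  0.   ],
       [ 0.   , -0.   , -1.   ]]), 'force': array([-0.963,  0.212, -0.217]), 'moment': array([-0.002, -0.081, -0.014]), 'opening': 0.9977968170406258}
```

View pics/scene0.png

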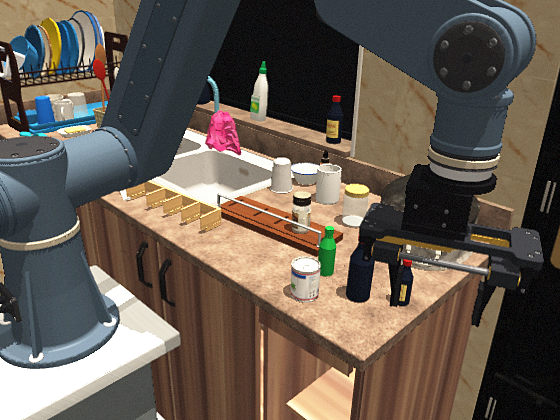

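View pics/top0.png

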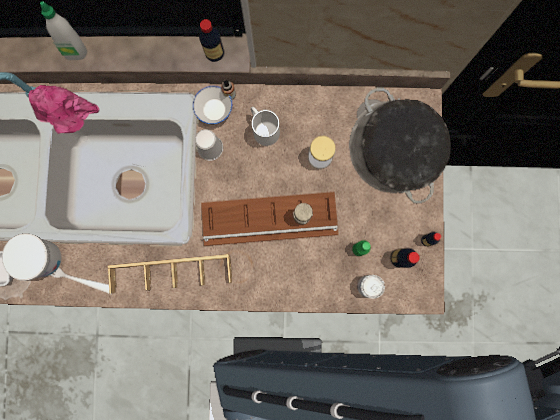

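The top view shows the base at about (201–338, 193–243) with the jar on it at (303, 211). The divider is at (110–230, 255–292), the large red-capped bottle at (405, 258), the small one at (431, 238), the green one at (363, 248) and the tin at (371, 286). I see no other jar or tin. I'll zoom in to measure the base and comb.

Run:
```python
from h import *
im=cv2.imread("pics/top0.png")
a=im[180:300,100:240];b=im[180:300,190:345]
A=cv2.resize(a,None,fx=5,fy=5,interpolation=cv2.INTER_CUBIC);B=cv2.resize(b,None,fx=5,fy=5,interpolation=cv2.INTER_CUBIC)
cv2.imwrite("pics/z1.png",A);cv2.imwrite("pics/z2.png",B)
```

```text
(no output)
```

View pics/z1.png

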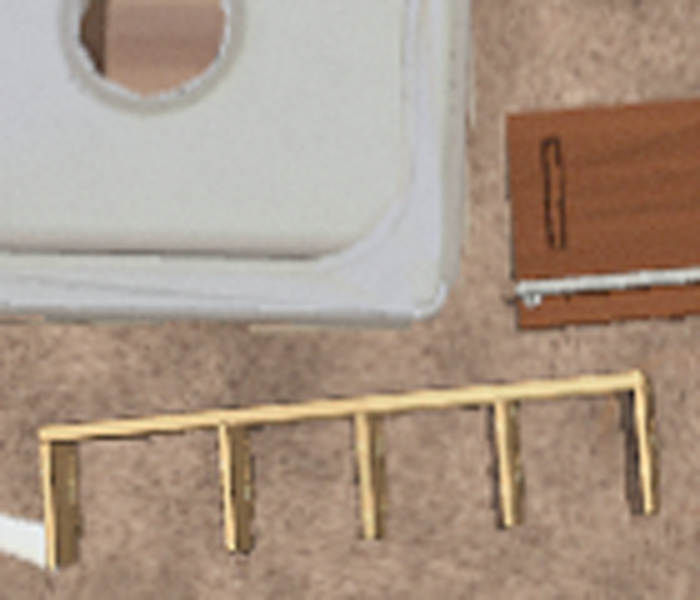

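View pics/z2.png

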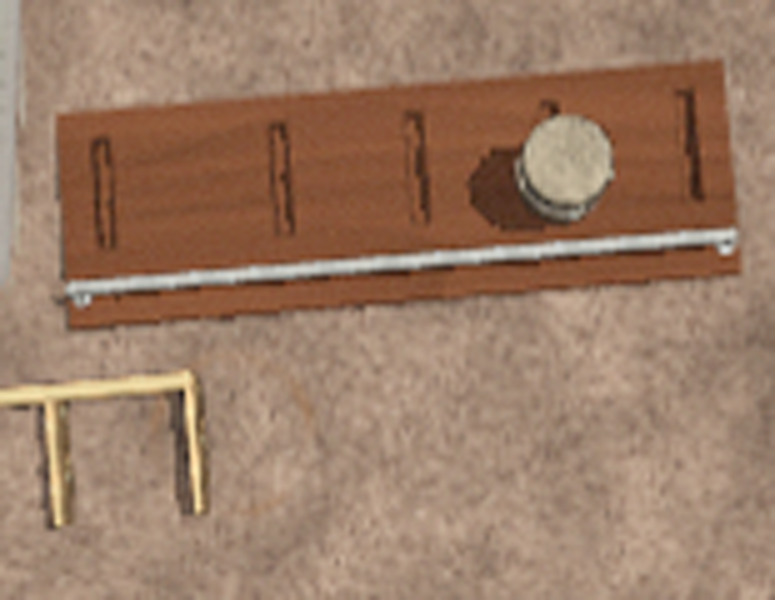

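The left fin tip is at z1 (52, 567), the right one at (650, 513). Board corners in z2 are (57, 115), (723, 61), (741, 272) and (68, 328). Next I'll fit the poses.

```bash
cat >> h.py <<'E'
from scipy.optimize import least_squares
def fit(cam,obj,px,x0,m=None):
    obj=np.array(obj);px=np.array(px);m=m or camera_model(cam)
    def W(p):
        c,s=np.cos(p[2]),np.sin(p[2]);return np.c_[p[0]+c*obj[:,0]-s*obj[:,1],p[1]+s*obj[:,0]+c*obj[:,1],obj[:,2]]
    f=lambda p:(np.array([w2px(cam,q,m) for q in W(p)])-px).ravel()
    r=least_squares(f,x0,loss="soft_l1");return r.x,np.abs(f(r.x)).reshape(-1,2)
E
python3 - <<'E'
from h import *
np.set_printoptions(precision=3,suppress=True)
g=lambda P,o:[(o[0]+(u+.5)/5-.5,o[1]+(v+.5)/5-.5) for u,v in P]
ob=[(.055,.17,.018),(.055,-.17,.018),(-.055,-.17,.018),(-.055,.17,.018),(.012,.1485,.018),(.012,.0585,.018),(.012,-.0105,.018),(.012,-.1485,.018)]
x,e=fit("top",ob,g([(57,115),(723,61),(741,272),(68,328),(103,193),(282,180),(418,167),(690,144)],(190,180)),[.55,.02,0])
print("base",x,np.degrees(x[2]));print(e.max(1))
ys=[.1485,.0585,-.0105,-.0795,-.1485]
ob=[(-.028,y,.048) for y in ys]+[(.042,.151,.048),(.042,-.151,.048)]
x,e=fit("top",ob,g([(52,567),(235,549),(371,537),(511,524),(650,513),(42,428),(640,373)],(100,180)),[.43,.25,0])
print("div",x,np.degrees(x[2]));print(e.max(1))
top=lambda u,v,z:px2w("top",u,v,z)[:2]
print("jarc",top(*g([(567,153)],(190,180))[0],.114),"bottle cap",top(413,257.5,.146),"tin",top(371.5,284.5,.072),"green",top(364,244.5,.12),"small",top(435,236,.1))
for t in("sauce_bottle","tin_a","jar_a","tumbler"):
    for cam in ("top","scene"):
      for r in regions_of(cam,t)[:3]:
        v,u=np.nonzero(r["mask"]);print(t,cam,round(r["p"],2),u.min(),u.max(),v.min(),v.max())
E
```

```text
base [0.565 0.017 0.102] 5.833618912336082
[0.375 0.478 0.35  0.516 0.19  0.219 0.241 0.336]
div [0.413 0.26  0.114] 6.559021658366772
[0.217 0.496 0.292 0.337 0.158 0.627 0.734]
jarc [ 0.575 -0.064] bottle cap [ 0.467 -0.316] tin [ 0.403 -0.233] green [ 0.496 -0.208] small [ 0.521 -0.381]
sauce_bottle top 0.94 390 419 247 267
sauce_bottle top 0.48 421 441 231 245
sauce_bottle scene 0.7 345 374 238 302
sauce_bottle scene 0.7 398 412 260 306
sauce_bottle scene 0.65 318 335 225 276
tin_a top 0.78 358 382 275 297
tin_a scene 0.84 291 319 257 301
jar_a top 0.68 294 312 203 222
jar_a scene 0.74 292 310 192 233
tumbler top 0.69 195 222 129 160
tumbler scene 0.69 346 374 243 302
tumbler scene 0.59 270 291 159 193
```

Emit:
send_rows(
  moves=[
    [[0,0,-7.27,0,0,0,1],[0,0,-7.27,0,0,0,1],[0,0,-7.27,0,0,0,1],[0,0,-7.27,0,0,0,1],[0,0,-7.27,0,0,0,1]],
  ],
)

```text
time_s: 1.9
position: [0.2456, -0.5747, 0.2225]
tcp_rot: [[0.503, 0.864, 0.0], [0.864, -0.503, 0.0], [0.0, -0.0, -1.0]]
force: [1.2, 0.4, 0.5]
opening: 1.001
```

Emit:
send_rows(
  moves=[
    [[0,0,-7.27,0,0,0,1],[0,0,-7.27,0,0,0,1],[0,0,-7.27,0,0,0,1],[0,0,-7.27,0,0,0,1],[0,0,-7.27,0,0,0,1]],
  ],
)

```text
time_s: 2.4
position: [0.2456, -0.5747, 0.2225]
tcp_rot: [[-0.107, 0.994, 0.0], [0.994, 0.107, 0.0], [0.0, 0.0, -1.0]]
force: [-0.3, 0.1, -0.0]
opening: 1.004
```

Emit:
send_rows(
  moves=[
    [[0,0,0,2.38,1.9,0,1],[0,0,0,2.38,1.9,0,1],[0,0,0,2.38,1.9,0,1],[0,0,0,2.38,1.9,0,1],[0,0,0,2.38,1.9,0,1]],
  ],
)

```text
time_s: 2.9
position: [0.3286, -0.4457, 0.2227]
tcp_rot: [[-0.101, 0.995, 0.0], [0.995, 0.101, -0.0], [-0.0, 0.0, -1.0]]
force: [-0.2, 0.7, 0.3]
opening: 0.995
```

Emit:
send_rows(
  moves=[
    [[0,0,0,2.38,1.9,0,1],[0,0,0,2.38,1.9,0,1],[0,0,0,2.38,1.9,0,1],[0,0,0,2.38,1.9,0,1],[0,0,0,2.38,1.9,0,1]],
  ],
)

```text
time_s: 3.4
position: [0.411, -0.3176, 0.2227]
tcp_rot: [[-0.102, 0.995, 0.0], [0.995, 0.102, -0.0], [-0.0, 0.0, -1.0]]
force: [-0.2, 0.0, 0.3]
opening: 1.005
```

Emit:
send_rows(
  moves=[
    [[0,0,0,2.38,1.9,0,1],[0,0,0,2.38,1.9,0,1],[0,0,0,2.38,1.9,0,1],[0,0,0,2.38,1.9,0,1],[0,0,0,2.38,1.9,0,1]],
  ],
)

```text
time_s: 3.9
position: [0.4935, -0.1895, 0.2227]
tcp_rot: [[-0.102, 0.995, 0.0], [0.995, 0.102, -0.0], [-0.0, 0.0, -1.0]]
force: [-1.0, -0.7, -0.1]
opening: 1.003
```

Emit:
send_rows(
  moves=[
    [[0,0,0,2.38,1.9,0,1],[0,0,0,2.38,1.9,0,1],[0,0,0,2.38,1.9,0,1],[0,0,0,2.38,1.9,0,1],[0,0,0,2.38,1.9,0,1]],
  ],
)

```text
time_s: 4.4
position: [0.5759, -0.0614, 0.2227]
tcp_rot: [[-0.102, 0.995, 0.0], [0.995, 0.102, -0.0], [-0.0, 0.0, -1.0]]
force: [1.0, -0.1, -0.0]
opening: 1.0
```

Emit:
send_rows(
  moves=[
    [[0,0,0,-0.05,0,1.52,1],[0,0,0,-0.05,0,1.52,1],[0,0,0,-0.05,0,1.52,1],[0,0,0,-0.05,0,1.52,1],[0,0,0,-0.05,0,1.52,1]],
  ],
)

```text
time_s: 4.9
position: [0.5756, -0.065, 0.1461]
tcp_rot: [[-0.102, 0.995, 0.0], [0.995, 0.102, -0.0], [-0.0, 0.0, -1.0]]
force: [-0.3, 0.0, 0.5]
opening: 1.0
```

Emit:
send_rows(
  moves=[
    [[0,0,0,0,0,1.52,1],[0,0,0,0,0,1.52,1],[0,0,0,0,0,1.52,1],[0,0,0,0,0,1.52,1],[0,0,0,0,0,1.52,1]],
  ],
)

```text
time_s: 5.4
position: [0.5758, -0.0651, 0.0701]
tcp_rot: [[-0.102, 0.995, 0.001], [0.995, 0.102, -0.0], [-0.0, 0.0, -1.0]]
force: [-0.9, -0.4, -1.0]
opening: 0.999
```

Emit:
send_rows(
  moves=[
    [[0,0,0,0,0,0,-1],[0,0,0,0,0,0,-1],[0,0,0,0,0,0,-1],[0,0,0,0,0,0,-1],[0,0,0,0,0,0,-1]],
  ],
)

```text
time_s: 5.9
position: [0.576, -0.0652, 0.0713]
tcp_rot: [[-0.102, 0.995, 0.001], [0.995, 0.102, -0.0], [-0.001, 0.001, -1.0]]
force: [0.3, 0.3, -0.5]
opening: 0.633
```

Emit:
send_rows(
  moves=[
    [[0,0,0,0,0,0,-1],[0,0,0,0,0,0,-1],[0,0,0,0,0,0,-1],[0,0,0,0,0,0,-1],[0,0,0,0,0,0,-1]],
  ],
)

```text
time_s: 6.4
position: [0.5752, -0.065, 0.0708]
tcp_rot: [[-0.102, 0.995, -0.001], [0.995, 0.102, 0.0], [0.0, -0.001, -1.0]]
force: [-2.0, -0.3, 4.1]
opening: 0.495
```

Emit:
send_rows(
  moves=[
    [[0,0,0,0,0,-1,-1],[0,0,0,0,0,-1.5,-1],[0,0,0,0,0,-1.5,-1],[0,0,0,0,0,-1.5,-1],[0,0,0,0,0,-1.5,-1]],
  ],
)

```text
time_s: 6.9
position: [0.576, -0.065, 0.1414]
tcp_rot: [[-0.102, 0.995, 0.001], [0.995, 0.102, -0.0], [-0.0, 0.001, -1.0]]
force: [0.2, 0.5, -0.7]
opening: 0.496
```

Emit:
send_rows(
  moves=[
    [[0,0,0,-0.4,-3,0,-1],[0,0,0,-0.4,-3,0,-1],[0,0,0,-0.4,-3,0,-1],[0,0,0,-0.4,-3,0,-1],[0,0,0,-0.4,-2.8,0,-1]],
  ],
)

```text
time_s: 7.4
position: [0.4297, -0.1002, 0.141]
tcp_rot: [[-0.102, 0.995, 0.002], [0.995, 0.102, -0.001], [-0.001, 0.001, -1.0]]
force: [0.0, -0.2, -1.3]
opening: 0.49
```

Emit:
send_rows(
  moves=[
    [[0,0,0,0,0,2,-1],[0,0,0,0,0,2,-1],[0,0,0,0,0,2,-1],[0,0,0,0,0,1.5,-1],[0,0,0,0,0,1.0,-1]],
  ],
)

```text
time_s: 7.9
position: [0.4308, -0.1002, 0.0549]
tcp_rot: [[-0.101, 0.995, 0.001], [0.995, 0.101, -0.0], [-0.0, 0.001, -1.0]]
force: [-0.0, -0.3, -1.4]
opening: 0.49
```

Emit:
send_rows(
  moves=[
    [[0,0,0,0,0,0.2,-1],[0,0,0,0,0,0,-1],[0,0,0,0,0,0,0],[0,0,0,0,0,0,0.5],[0,0,0,0,0,0,1]],
  ],
)

```text
time_s: 8.4
position: [0.4308, -0.1002, 0.0541]
tcp_rot: [[-0.102, 0.995, 0.001], [0.995, 0.102, -0.001], [-0.001, 0.001, -1.0]]
force: [-0.4, 0.6, 0.2]
opening: 0.606
```

Emit:
send_rows(
  moves=[
    [[0,0,0,0,0,0,1],[0,0,0,0,0,0,1],[0,0,0,0,0,-2,1],[0,0,0,0,0,-4,1],[0,0,0,0,0,-4,1]],
  ],
)

```text
time_s: 8.9
position: [0.4295, -0.0996, 0.1542]
tcp_rot: [[-0.101, 0.995, -0.002], [0.995, 0.101, 0.001], [0.002, -0.002, -1.0]]
force: [0.5, -1.2, -0.4]
opening: 0.979
```

Run:
```python
from h import *
cv2.imwrite("pics/w1.png",capture("wrist"));m=camera_model("wrist");s=readout.read_state()
np.set_printoptions(precision=4,suppress=True);print(np.array(m["pose"]),m["camera_matrix"],m["k1"],s["position"],s["tcp_rot"],s["joint_positions"])
```

```text
[[ 0.9948 -0.0958 -0.0346  0.4251]
 [ 0.1016  0.9569  0.272  -0.0276]
 [ 0.0071 -0.2741  0.9617  0.3213]
 [ 0.      0.      0.      1.    ]] [[299.0506   0.     283.8955]
 [  0.     299.0506 209.1548]
 [  0.       0.       1.    ]] -0.05104523190435476 [ 0.4331 -0.1011  0.1597] [[-0.1021  0.9947  0.0086]
 [ 0.9948  0.1021 -0.0044]
 [-0.0052  0.0081 -1.    ]] [-27.6033  22.312  111.3695   0.007   45.7678 -33.4677]
```

Emit:
send_rows(
  moves=[
    [[0,0,0,3.85,0.56,-0.5,1],[0,0,0,3.85,0.56,-0.5,1],[0,0,0,3.85,0.56,-0.5,1],[0,0,0,3.85,0.56,-0.5,1],[0,0,0,3.85,0.56,-0.5,1]],
  ],
)

```text
time_s: 9.45
position: [0.4383, 0.0959, 0.1787]
tcp_rot: [[-0.101, 0.995, 0.0], [0.995, 0.101, -0.0], [-0.0, 0.0, -1.0]]
force: [0.5, 0.1, -0.3]
opening: 0.999
```

Emit:
send_rows(
  moves=[
    [[0,0,0,3.85,0.56,0,1],[0,0,0,3.85,0.56,0,1],[0,0,0,3.85,0.56,0,1],[0,0,0,3.85,0.56,0,1],[0,0,0,3.85,0.56,0,1]],
  ],
)

```text
time_s: 9.95
position: [0.4464, 0.2904, 0.1784]
tcp_rot: [[-0.102, 0.995, -0.0], [0.995, 0.102, -0.0], [-0.0, -0.0, -1.0]]
force: [1.0, -1.1, -0.3]
opening: 0.998
```

Emit:
send_rows(
  moves=[
    [[0,0,0,0,0,0,1],[0,0,0,0,0,0,1],[0,0,0,0,0,0,1],[0,0,0,0,0,0,1],[0,0,0,0,0,0,1]],
  ],
)

```text
time_s: 10.45
position: [0.4469, 0.2876, 0.1786]
tcp_rot: [[-0.1, 0.995, -0.0], [0.995, 0.1, -0.0], [-0.0, -0.0, -1.0]]
force: [0.0, -0.0, -0.2]
opening: 1.001
```

Run:
```python
from h import *
import pickle
m=camera_model("wrist");im=capture("wrist");pickle.dump(m,open("m2.pkl","wb"));cv2.imwrite("pics/w2.png",cv2.resize(im,(800,600),interpolation=cv2.INTER_CUBIC))
s=readout.read_state();print(s["position"],s["joint_positions"])
```

```text
[0.44700468 0.28774428 0.17861076] [ 2.07194842e+01  2.64979622e+01  9.81050903e+01 -2.96916094e-03
  5.54090067e+01  1.49836731e+01]
```

View pics/w2.png

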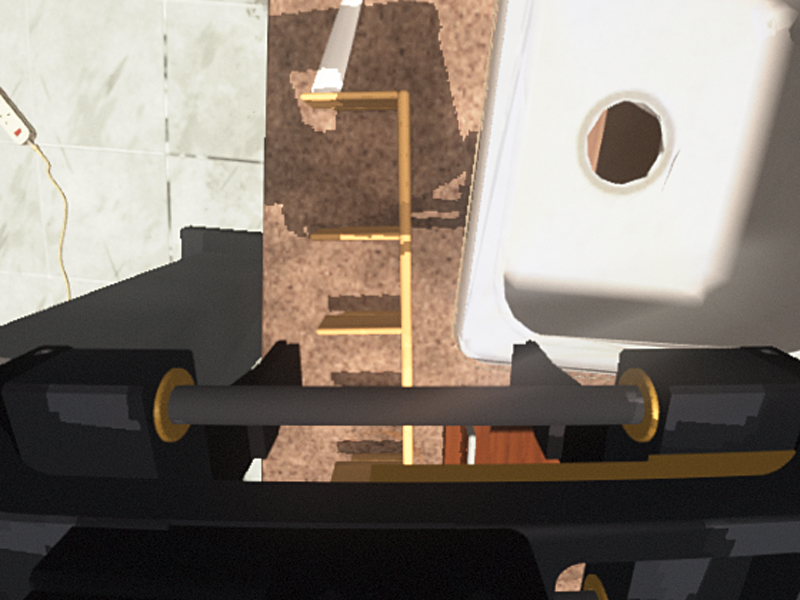

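Run:
```python
from h import *
import pickle
m=pickle.load(open("m2.pkl","rb"));np.set_printoptions(precision=4,suppress=True)
P=[(302,96),(310,236),(317,331),(409,92),(411,240),(411,331)]
ob=[(-.028,.1485,.048),(-.028,.0585,.048),(-.028,-.0105,.048),(.042,.151,.048),(.042,.0585,.048),(.042,-.0105,.048)]
x,e=fit("wrist",ob,[((u+.5)*.7-.5,(v+.5)*.7-.5) for u,v in P],[.413,.26,.11],m)
print(x,np.degrees(x[2]),e.max(1))
c,s=np.cos(x[2]),np.sin(x[2]);print("grip",x[0]+c*.038-s*.024,x[1]+s*.038+c*.024)
```

```text
[0.4119 0.2609 0.1025] 5.874109758720914 [0.3976 0.8341 1.1526 1.7204 2.2864 0.5831]
grip 0.44729108058228667 0.2886657527010458
```

Emit:
send_rows(
  moves=[
    [[0,0,-0.3,0,0,2,1],[0,0,0,0,0,2,1],[0,0,0,0,0,2,1],[0,0,0,0,0,2,1],[0,0,0,0,0,2,1]],
  ],
)

```text
time_s: 11.0
position: [0.4472, 0.2882, 0.078]
tcp_rot: [[-0.106, 0.994, 0.001], [0.994, 0.106, 0.0], [0.0, 0.001, -1.0]]
force: [-0.1, -0.0, -0.0]
opening: 1.002
```

Emit:
send_rows(
  moves=[
    [[0,0,0,0,0,1.5,1],[0,0,0,0,0,1.5,1],[0,0,0,0,0,1.5,1],[0,0,0,0,0,1.16,1],[0,0,0,0,0,0,1]],
  ],
)

```text
time_s: 11.5
position: [0.4461, 0.288, 0.0207]
tcp_rot: [[-0.106, 0.994, -0.003], [0.994, 0.106, -0.001], [-0.001, -0.003, -1.0]]
force: [0.4, -0.6, -0.9]
opening: 1.0
```

Emit:
send_rows(
  moves=[
    [[0,0,0,0,0,0,-1],[0,0,0,0,0,0,-1],[0,0,0,0,0,0,-1],[0,0,0,0,0,0,-1],[0,0,0,0,0,0,-1]],
  ],
)

```text
time_s: 12.0
position: [0.447, 0.2889, 0.0223]
tcp_rot: [[-0.107, 0.994, 0.001], [0.994, 0.107, 0.0], [0.0, 0.001, -1.0]]
force: [0.3, 0.3, 0.3]
opening: 0.632
```

Emit:
send_rows(
  moves=[
    [[0,0,0,0,0,0,-1],[0,0,0,0,0,0,-1],[0,0,0,0,0,0,-1],[0,0,0,0,0,0,-1],[0,0,0,0,0,0,-1]],
  ],
)

```text
time_s: 12.5
position: [0.4468, 0.2887, 0.0219]
tcp_rot: [[-0.107, 0.994, -0.0], [0.994, 0.107, -0.0], [-0.0, -0.0, -1.0]]
force: [0.5, -0.3, 0.7]
opening: 0.171
```

Emit:
send_rows(
  moves=[
    [[0,0,0,0,0,0,-1],[0,0,0,0,0,0,-1],[0,0,0,0,0,0,-1],[0,0,0,0,0,0,-1],[0,0,0,0,0,0,-1]],
  ],
)

```text
time_s: 13.0
position: [0.4468, 0.2887, 0.0219]
tcp_rot: [[-0.107, 0.994, -0.0], [0.994, 0.107, -0.0], [-0.0, -0.0, -1.0]]
force: [0.0, 0.1, -0.3]
opening: 0.093
```

Emit:
send_rows(
  moves=[
    [[0,0,0,0,0,-1,-1],[0,0,0,0,0,-2,-1],[0,0,0,0,0,-2.5,-1],[0,0,0,0,0,-2.5,-1],[0,0,0,0,0,-2,-1]],
  ],
)

```text
time_s: 13.5
position: [0.4469, 0.2888, 0.1237]
tcp_rot: [[-0.106, 0.994, 0.001], [0.994, 0.106, 0.001], [0.0, 0.001, -1.0]]
force: [-0.3, 0.1, -1.9]
opening: 0.085
```

Emit:
send_rows(
  moves=[
    [[0,0,0,-2.0,1.0,0,-1],[0,0,0,-2.6,1.3,0,-1],[0,0,0,-2.6,1.3,0,-1],[0,0,0,-2.6,1.3,0,-1],[0,0,0,-2.6,1.3,0,-1]],
  ],
)

```text
time_s: 14.0
position: [0.5219, 0.1712, 0.1224]
tcp_rot: [[-0.107, 0.994, -0.0], [0.994, 0.107, 0.0], [0.0, -0.0, -1.0]]
force: [-0.7, 0.9, -3.4]
opening: 0.092
```

Emit:
send_rows(
  moves=[
    [[0,0,0,-2.6,1.3,0,-1],[0,0,0,-2.6,1.3,0,-1],[0,0,0,-2.6,1.3,0,-1],[0,0,0,-2.6,1.3,0,-1],[0,0,0,-2.6,1.3,0,-1]],
  ],
)

```text
time_s: 14.5
position: [0.6003, 0.0488, 0.1223]
tcp_rot: [[-0.106, 0.994, -0.001], [0.994, 0.106, 0.0], [0.0, -0.001, -1.0]]
force: [0.5, -0.3, -2.8]
opening: 0.09
```

Emit:
send_rows(
  moves=[
    [[0,0,0,-0.5,0,2,-1],[0,0,0,0,0,2,-1],[0,0,0,0,0,0,-1],[0,0,0,0,0,0,-1],[0,0,0,0,0,0,-1]],
  ],
)

```text
time_s: 15.0
position: [0.6014, 0.0451, 0.083]
tcp_rot: [[-0.107, 0.994, 0.002], [0.994, 0.107, -0.0], [-0.0, 0.002, -1.0]]
force: [0.0, -0.1, -1.7]
opening: 0.09
```

Run:
```python
from h import *
import pickle
s=readout.read_state();print(s["position"],s["tcp_rot"],s["joint_positions"])
m=camera_model("wrist");w=capture("wrist");t=capture("top");pickle.dump(m,open("m3.pkl","wb"))
cv2.imwrite("pics/t3.png",t);cv2.imwrite("pics/w3.png",w)
a=cv2.resize(t[170:260,190:350],None,fx=5,fy=5,interpolation=cv2.INTER_CUBIC)
cv2.imwrite("pics/t3z.png",a);cv2.imwrite("pics/w3z.png",cv2.resize(w,(800,600),interpolation=cv2.INTER_CUBIC))
```

```text
[0.60140521 0.04508028 0.08303499] [[-1.07216638e-01  9.94234190e-01  1.72269683e-03]
 [ 9.94235644e-01  1.07216958e-01 -9.44952481e-05]
 [-2.78652721e-04  1.70263513e-03 -9.99998512e-01]] [-6.32188462e+00  3.90442339e+01  9.17716412e+01  7.26140810e-03
  4.90854259e+01 -1.24815411e+01]
```

View pics/t3z.png

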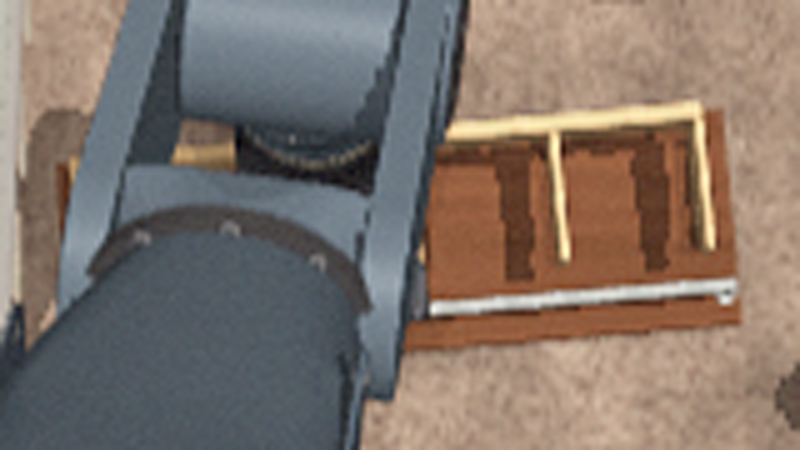

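View pics/w3z.png

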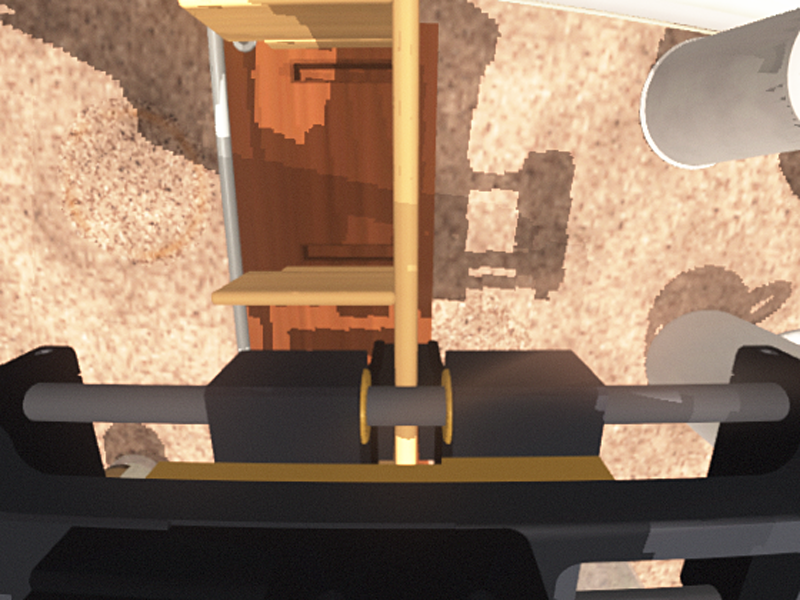

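Run:
```python
from h import *
import pickle
np.set_printoptions(precision=4,suppress=True)
g=lambda P,o:[(o[0]+(u+.5)/5-.5,o[1]+(v+.5)/5-.5) for u,v in P]
dz=.061
ob=[(-.028,-.1485,.048+dz),(-.028,-.0795,.048+dz),(.042,-.151,.048+dz)]
x,e=fit("top",ob,g([(710,250),(566,263),(700,101)],(190,170)),[.565,.017,.1]);print("div top",x,np.degrees(x[2]),e.max(1))
m=pickle.load(open("m3.pkl","rb"))
b=(.565,.017,.102);c,s=np.cos(b[2]),np.sin(b[2])
def pr(n,p,o=b):
    c,s=np.cos(o[2]),np.sin(o[2])
    u=w2px("wrist",[o[0]+c*p[0]-s*p[1],o[1]+s*p[0]+c*p[1],p[2]],m);print(n,(u+.5)/.7-.5)
for y in(.1485,.0585):
    for d in(.004,-.004): pr("slot%g %g"%(y,d),(-.0155,y+d,.018))
for y in(.15,.06): pr("backedge",(.055,y,.018))
for y in (.1,.05):pr("rail",(-.038,y,.057))
d=(.565,.017,.107)
pr("fin585 tip top",(-.028,.061,.048+dz),d);pr("fin585 tip top low",(-.028,.056,.048+dz),d);pr("spine back",(.042,.1,.048+dz),d);pr("spine front",(.034,.1,.048+dz),d);pr("fin1485 tip low",(-.028,.146,.048+dz),d)
```

```text
div top [0.5653 0.018  0.1181] 6.764228165128671 [0.2517 0.1573 0.243 ]
slot0.1485 0.004 [293.4698  63.5449]
slot0.1485 -0.004 [294.2868  81.1389]
slot0.0585 0.004 [302.9497 247.0023]
slot0.0585 -0.004 [303.7974 261.7264]
backedge [438.4081  69.0735]
backedge [434.5646 252.1243]
rail [224.95   173.8048]
rail [236.0216 287.1818]
fin585 tip top [202.3077 293.5716]
fin585 tip top low [204.1961 307.9363]
spine back [412.9133 170.3903]
spine front [386.793  170.4042]
fin1485 tip low [170.2996   8.4972]
```

Run:
```python
from h import *
import pickle
np.set_printoptions(precision=4,suppress=True)
m=pickle.load(open("m3.pkl","rb"));im=cv2.imread("pics/w3.png").astype(float)
g=im[:,:,1]
R=[];L=[]
for r in list(range(38,175,8))+list(range(212,232,6)):
    row=cv2.GaussianBlur(g[r:r+1],(3,1),0)[0];d=np.diff(row[262:305])
    def sub(i):
        a,b,c=abs(d[i-1]),abs(d[i]),abs(d[i+1]);return 262+i+.5+.5*(a-c)/(a-2*b+c+1e-9)
    l=5+np.argmax(d[5:22]);q=22+np.argmin(d[22:35]);L.append((r,sub(l)));R.append((r,sub(q)))
print(np.array(L).T);print(np.array(R).T)
# mask of fin 58.5 region
from numpy.linalg import lstsq
Rr=np.array(R);Rr=Rr[Rr[:,0]<180];k=np.polyfit(Rr[:,0],Rr[:,1],1);print("R fit",k,np.std(Rr[:,1]-np.polyval(k,Rr[:,0])))
def pr(p,o):
    c,s=np.cos(o[2]),np.sin(o[2]);return w2px("wrist",[o[0]+c*p[0]-s*p[1],o[1]+s*p[0]+c*p[1],p[2]],m)
for yaw in(5.84,6.15,6.7):
  for dz in(.061,.058):
    o=(.565,.017,np.radians(yaw));print(yaw,dz,"back",[pr((.042,y,.048+dz),o) for y in(.14,.06)],"front",[pr((.034,y,.048+dz),o) for y in(.14,.06)])
for c in (150,170,200): print(c,g[200:216,c].astype(int))
print(g[207,140:165].astype(int))
```

```text
[[ 38.      46.      54.      62.      70.      78.      86.      94.
  102.     110.     118.     126.     134.     142.     150.     158.
  166.     174.     212.     218.     224.     230.    ]
 [274.6224 274.5385 274.6542 274.6795 274.9355 274.9506 274.8539 274.9294
  275.0118 275.0745 275.1957 275.3023 275.1619 275.0143 275.0824 275.1875
  275.4516 275.3855 277.2    271.7162 276.3    275.8539]]
[[ 38.      46.      54.      62.      70.      78.      86.      94.
  102.     110.     118.     126.     134.     142.     150.     158.
  166.     174.     212.     218.     224.     230.    ]
 [292.4857 292.4752 292.5258 292.4947 292.4808 292.383  292.4479 292.4255
  292.25   292.1942 292.1375 292.0361 292.092  291.8953 291.9155 291.8961
  291.9206 291.8214 291.6471 293.4815 290.9032 291.0976]]
R fit [ -0.0057 292.8233] 0.06810584514997145
5.84 0.061 back [array([290.9711,  18.9156]), array([289.1811, 207.7483])] front [array([271.3851,  18.8175]), array([272.2209, 207.6704])]
5.84 0.058 back [array([290.8031,  21.3633]), array([289.0705, 206.0977])] front [array([271.6681,  21.2672]
[... 202 characters left out ...]
45,  20.7649]), array([288.3992, 205.6402])] front [array([269.8535,  20.7894]), array([271.7731, 205.6507])]
6.7 0.061 back [array([285.8246,  17.2428]), array([287.2725, 206.463 ])] front [array([266.2243,  17.4885]), array([270.296 , 206.6311])]
6.7 0.058 back [array([285.7751,  19.7305]), array([287.2002, 204.8363])] front [array([266.6263,  19.9692]), array([270.5648, 205.0014])]
150 [200 198 200 177 140 153 166 177 182 188 183 176 164 176 206 220]
170 [122 119 115 126 140 154 169 174 185 185 184 174 172 160 145 149]
200 [114 113 117 121 139 158 171 179 184 182 179 174 165 141  88 104]
[212 215 214 210 206 202 196 188 167 172 177 177 176 173 174 178 175 177
 177 176 179 177 174 179 178]
```

Emit:
send_rows(
  moves=[
    [[0,0,0.13,-0.04,-0.11,1,-1],[0,0,0,0,0,1,-1],[0,0,0,0,0,1,-1],[0,0,0,0,0,0.9,-1],[0,0,0,0,0,0,-1]],
  ],
)

```text
time_s: 15.6
position: [0.5983, 0.0444, 0.0409]
tcp_rot: [[-0.105, 0.995, -0.004], [0.995, 0.105, 0.0], [0.001, -0.004, -1.0]]
force: [-0.4, 0.6, -2.0]
opening: 0.09
```

Emit:
send_rows(
  moves=[
    [[0,0,0,0,0,0.15,-1],[0,0,0,0,0,0.15,-1],[0,0,0,0,0,0.15,-1],[0,0,0,0,0,0.15,-1],[0,0,0,0,0,0.1,-1]],
  ],
)

```text
time_s: 16.1
position: [0.5999, 0.0443, 0.0361]
tcp_rot: [[-0.105, 0.995, 0.0], [0.995, 0.105, -0.0], [-0.0, 0.0, -1.0]]
force: [0.1, -0.4, -1.4]
opening: 0.088
```

Emit:
send_rows(
  moves=[
    [[0,0,0,0,0,0.2,-1],[0,0,0,0,0,0.2,-1],[0,0,0,0,0,0.15,-1],[0,0,0,0,0,0.1,-1],[0,0,0,0,0,0,-1]],
  ],
)

```text
time_s: 16.6
position: [0.5996, 0.0443, 0.0292]
tcp_rot: [[-0.105, 0.995, -0.0], [0.995, 0.105, 0.0], [0.0, -0.0, -1.0]]
force: [-0.4, -0.1, -1.2]
opening: 0.091
```

Emit:
send_rows(
  moves=[
    [[0,0,0,0,0,0.1,-1],[0,0,0,0,0,0.1,-1],[0,0,0,0,0,0.05,-1],[0,0,0,0,0,0.05,-1],[0,0,0,0,0,0,-1]],
  ],
)

```text
time_s: 17.1
position: [0.5999, 0.0443, 0.0279]
tcp_rot: [[-0.105, 0.994, 0.001], [0.994, 0.105, -0.0], [-0.0, 0.001, -1.0]]
force: [-2.8, 0.2, 7.0]
opening: 0.091
```

Emit:
send_rows(
  moves=[
    [[0,0,0,0,0,0.1,-1],[0,0,0,0,0,0,-1],[0,0,0,0,0,-0.2,0],[0,0,0,0,0,0,0.5],[0,0,0,0,0,0,0.5]],
  ],
)

```text
time_s: 17.6
position: [0.6, 0.0442, 0.0275]
tcp_rot: [[-0.105, 0.995, 0.001], [0.995, 0.105, -0.0], [-0.0, 0.001, -1.0]]
force: [-0.1, 0.9, 0.7]
opening: 0.279
```

Emit:
send_rows(
  moves=[
    [[0,0,0,0,0,0,0.5],[0,0,0,0,0,-1,0.5],[0,0,0,0,0,-3,0.5],[0,0,0,0,0,-4,0.5],[0,0,0,0,0,-4,0.5]],
  ],
)

```text
time_s: 18.1
position: [0.5992, 0.0443, 0.1486]
tcp_rot: [[-0.105, 0.995, -0.001], [0.995, 0.105, 0.0], [0.0, -0.001, -1.0]]
force: [0.8, 0.9, 0.2]
opening: 0.705
```

Emit:
send_rows(
  moves=[
    [[0,0,0,-2,-2,-2,0.5],[0,0,0,-2,-2,-2,0.5],[0,0,0,-2,-2,-2,0.5],[0,0,0,-2,-2,0,0.5],[0,0,0,-2,-2,0,0.5]],
  ],
)

```text
time_s: 18.6
position: [0.5105, -0.0665, 0.209]
tcp_rot: [[-0.105, 0.994, 0.003], [0.994, 0.105, -0.001], [-0.001, 0.002, -1.0]]
force: [0.3, -0.2, 0.6]
opening: 0.754
```

Emit:
send_rows(
  moves=[
    [[0,0,0,-4,0,0,0.5],[0,0,0,-4,0,0,0.5],[0,0,0,-4,0,0,0.5],[0,0,0,-4,0,0,0.5],[0,0,0,-2,0,0,0.5]],
  ],
)

```text
time_s: 19.1
position: [0.5301, -0.2481, 0.2081]
tcp_rot: [[-0.102, 0.995, 0.002], [0.995, 0.102, -0.002], [-0.002, 0.002, -1.0]]
force: [0.0, 0.4, 0.2]
opening: 0.751
```

Run:
```python
from h import *
import pickle
s=readout.read_state();print(s["position"],s["joint_positions"])
t=capture("top");cv2.imwrite("pics/t4.png",t)
a=cv2.resize(t[180:305,190:450],None,fx=3,fy=3,interpolation=cv2.INTER_CUBIC)
sc=capture("scene");cv2.imwrite("pics/s4.png",sc)
b=cv2.resize(sc[150:320,180:420],None,fx=2.5,fy=2.5,interpolation=cv2.INTER_CUBIC)
h=np.zeros((375,600,3),np.uint8);cv2.imwrite("pics/t4z.png",a);cv2.imwrite("pics/s4z.png",b)
for t in("sauce_bottle","tin_a","jar_c"):
  for d in spot_in("scene",t)[:4]: print(t,round(d["p"],2),np.round(d["location"],3))
```

```text
[ 0.53006742 -0.24813318  0.20811128] [-3.60015738e+01  2.80697663e+01  8.89249257e+01 -3.42217075e-02
  6.28617363e+01 -4.18488830e+01]
sauce_bottle 0.63 [ 0.452 -0.33   0.074]
sauce_bottle 0.6 [ 0.484 -0.221  0.052]
sauce_bottle 0.58 [ 0.512 -0.392  0.046]
sauce_bottle 0.18 [ 0.529 -0.005  0.017]
tin_a 0.71 [ 0.387 -0.248  0.049]
tin_a 0.57 [ 0.531 -0.01   0.018]
jar_c 0.77 [ 0.42  -0.111  0.056]
jar_c 0.66 [ 0.526 -0.004  0.02 ]
```

View pics/t4z.png

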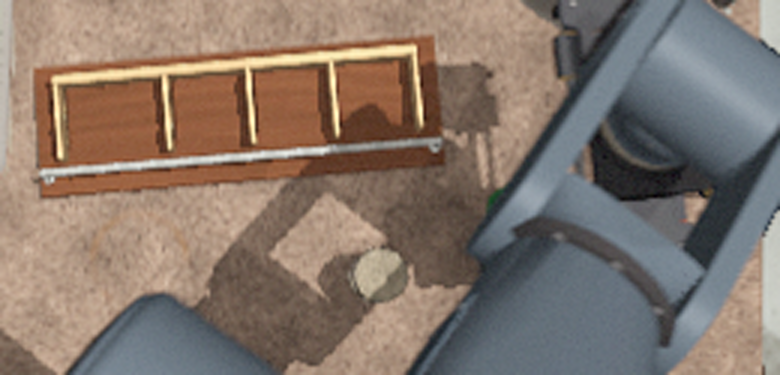

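The comb looks fully seated: the fin tips run from (61,158) to (421,126), parallel to the rail, and jar_c stands at (380,272). I'll check the seating numerically and fit the arm kinematics for the side grasp.

```bash
cat > kin.py <<'E'
import numpy as np
from scipy.optimize import least_squares
from scipy.spatial.transform import Rotation as Ro
R=lambda a,t:Ro.from_euler(a,t,degrees=True).as_matrix()
def fk(q,k,s4=1):
    a1,d,h,L2,a3,L3,L6=k[:7]
    W1=R('z',q[0])@(np.array([a1,d,h])+R('y',q[1])@np.array([0,0,L2])+R('y',q[1]+q[2])@np.array([a3,0,L3]))
    Rt=R('z',q[0])@R('y',q[1]+q[2])@R('z',s4*q[3])@R('y',q[4])@R('z',q[5]+90)
    return W1+Rt@np.array([0,0,L6]),Rt,W1
E
python3 - <<'E'
from h import *
from kin import *
np.set_printoptions(precision=4,suppress=True)
g=lambda P:[(190+(u+.5)/3-.5,180+(v+.5)/3-.5) for u,v in P]
ys=[.1485,.0585,-.0105,-.0795,-.1485]
ob=[(-.028,y,.054) for y in ys]+[(.042,.151,.054),(.042,-.151,.054)]
x,e=fit("top",ob,g([(61,158),(169,149),(253,141),(337,135),(421,126),(50,76),(416,44)]),[.56,.02,.1]);print("div",x,np.degrees(x[2]),e.max(1))
D=[([-77.091,30.224,82.088,0,67.689,-10.227],(.2456,-.5747,.2225)),([-27.6033,22.312,111.3695,0,45.7678,-33.4677],(.4331,-.1011,.1597)),([20.719,26.498,98.105,0,55.409,14.98],(.4470,.28774,.17861)),([-6.3219,39.044,91.772,0,49.085,-12.48],(.6014,.0451,.0830)),([-36.0016,28.0698,88.925,-.03,62.86,-41.85],(.5301,-.2481,.2081))]
for L6 in(.2,.25,.3):
    f=lambda k:np.concatenate([fk(q,list(k)+[L6])[0]-p for q,p in D])
    r=least_squares(f,[0.05,.1,.4,.4,0,.4]);print(L6,r.x,np.abs(r.fun).max())
print(fk(D[0][0],list(r.x)+[L6])[1])
for u,v in((180,350),(150,325),(90,265)):print(px2w("scene",u,v,0))
print("table corner",px2w("top",444,312,0),px2w("top",444,100,0))
E
```

```text
div [0.5661 0.0174 0.108 ] 6.189671998984371 [0.3529 0.0898 0.284  0.1838 0.3495 0.4097 0.4506]
0.2 [0.0012 0.111  0.1685 0.5864 0.1128 0.3907] 0.0003699903742163113
0.25 [0.0006 0.111  0.2186 0.5872 0.1134 0.3911] 0.00018925829961452534
0.3 [0.0001 0.111  0.2687 0.588  0.1141 0.3916] 4.950237277612235e-05
[[ 0.9196  0.3929 -0.    ]
 [ 0.3929 -0.9196  0.    ]
 [ 0.     -0.     -1.    ]]
[ 0.1216 -0.199   0.    ]
[ 0.1211 -0.1059  0.    ]
[0.1379 0.1616 0.    ]
table corner [ 0.3358 -0.4311  0.    ] [ 0.8917 -0.4388  0.    ]
```

```bash
cat >> kin.py <<'E'
K=[0.0001,.111,.2687,.588,.1141,.3916,.3]
lo=np.array([-176.69,-43.24,12.49,-82,0,-163.58]);hi=np.array([176.69,126.21,139.97,262,151.66,163.58])
def ik(p,Rm,q0):
    f=lambda q:np.r_[(fk(q,K)[0]-p)*10,(fk(q,K)[1]-Rm).ravel()]
    r=least_squares(f,np.clip(q0,lo+.1,hi-.1),bounds=(lo,hi),x_scale=50);return r.x,np.abs(r.fun).max()
def side(phi,up=1):
    z=np.array([np.cos(phi),np.sin(phi),0]);x=np.array([0,0,up]);return np.c_[x,np.cross(z,x),z]
E
python3 - <<'E'
from kin import *
np.set_printoptions(precision=1,suppress=True)
for deg in(30,45,60,75):
    ph=np.radians(deg);d=np.array([np.cos(ph),np.sin(ph),0])
    for nm,dist,z,up in(("pre",-.13,.06,1),("grasp",.019,.06,1),("lift",.019,.25,1),("inv",.019,.25,-1)):
        best=None
        for q4 in(60,90,120,150):
            for q6 in(-120,-60,0,60,120):
                q,e=ik(np.array([.467,-.316,z])+d*dist,side(ph,up),[-60,40,90,q4,80,q6])
                if best is None or e<best[1]: best=(q,e)
        print(deg,nm,best[0],round(best[1],4),"wrist",np.round(fk(best[0],K)[2],2))
E
```

```text
30 pre [-91.8  70.3  97.1  58.8  96.6 -79.2] 0.0 wrist [ 0.1 -0.5  0.1]
30 grasp [-76.5  70.6 101.4  73.6  92.3 -82.4] 0.0 wrist [ 0.2 -0.5  0.1]
30 lift [-76.5  49.  107.4  74.8  96.5 -67.3] 0.0 wrist [ 0.2 -0.5  0.2]
30 inv [-76.5  49.  107.4  74.8  96.5 112.7] 0.0 wrist [ 0.2 -0.5  0.2]
45 pre [-85.2  70.9  82.1  53.  107.  -68.8] 0.0 wrist [ 0.2 -0.6  0.1]
45 grasp [-73.5  70.2  91.2  62.8  98.7 -73.6] 0.0 wrist [ 0.3 -0.5  0.1]
45 lift [-73.5  50.7  96.7  65.4 104.9 -60.7] 0.0 wrist [ 0.3 -0.5  0.2]
45 inv [-73.5  50.7  96.7  65.4 104.9 119.3] 0.0 wrist [ 0.3 -0.5  0.2]
60 pre [-78.6  73.6  67.   48.8 118.4 -61.5] 0.0 wrist [ 0.2 -0.7  0.1]
60 grasp [-69.6  71.1  81.1  53.8 107.3 -67.9] 0.0 wrist [ 0.3 -0.6  0.1]
60 lift [-69.6  53.1  86.4  57.8 114.5 -56.6] 0.0 wrist [ 0.3 -0.6  0.2]
60 inv [-69.6  53.1  86.4  57.8 114.5 123.4] 0.0 wrist [ 0.3 -0.6  0.2]
75 pre [-71.9  77.5  51.7  45.9 130.5 -56.2] 0.0 wrist [ 0.4 -0.7  0.1]
75 grasp [-65.2  72.6  71.4  45.9 116.8 -65.1] 0.0 wrist [ 0.4 -0.6  0.1]
75 lift [-65.2  55.9  76.6  51.  124.5 -55. ] 0.0 wrist [ 0.4 -0.6  0.2]
75 inv [-65.2  55.9  76.6  51.  124.5 125. ] 0.0 wrist [ 0.4 -0.6  0.2]
```

Emit:
send_rows(
  moves=[
    [[0,0,0,-1.44,-1.69,-0.92,1],[0,0,0,-1.44,-1.69,-0.92,1],[0,0,0,-1.44,-1.69,-0.92,1],[0,0,0,-1.44,-1.69,-0.92,1],[0,0,0,-1.44,-1.69,-0.92,1]],
  ],
)

```text
time_s: 19.85
position: [0.4526, -0.323, 0.2538]
tcp_rot: [[-0.107, 0.994, -0.001], [0.994, 0.107, 0.001], [0.001, -0.0, -1.0]]
force: [-0.3, 0.8, 0.2]
opening: 0.991
```

Emit:
send_rows(
  moves=[
    [[0,0,0,-1.44,-1.69,-0.92,1],[0,0,0,-1.44,-1.69,-0.92,1],[0,0,0,-1.44,-1.69,-0.92,1],[0,0,0,-1.44,-1.69,-0.92,1],[0,0,0,-1.44,-1.69,-0.92,1]],
  ],
)

```text
time_s: 20.35
position: [0.3766, -0.4035, 0.2998]
tcp_rot: [[-0.107, 0.994, -0.0], [0.994, 0.107, 0.002], [0.002, -0.0, -1.0]]
force: [0.1, -1.3, 0.2]
opening: 1.001
```

Emit:
send_rows(
  moves=[
    [[0,0,5.1,0,0,0,1],[0,0,5.1,0,0,0,1],[0,0,5.1,0,0,0,1],[0,0,5.1,0,0,0,1],[0,0,5.1,0,0,0,1]],
  ],
)

```text
time_s: 20.85
position: [0.3772, -0.4029, 0.2994]
tcp_rot: [[0.335, 0.942, -0.0], [0.942, -0.335, 0.002], [0.001, -0.001, -1.0]]
force: [0.5, -0.7, -0.7]
opening: 1.004
```

Emit:
send_rows(
  moves=[
    [[0,0,5.1,0,0,0,1],[0,0,5.1,0,0,0,1],[0,0,5.1,0,0,0,1],[0,0,5.1,0,0,0,1],[0,0,5.1,0,0,0,1]],
  ],
)

```text
time_s: 21.35
position: [0.3772, -0.4029, 0.2993]
tcp_rot: [[0.708, 0.707, -0.0], [0.707, -0.708, 0.002], [0.001, -0.002, -1.0]]
force: [-0.1, 0.5, -0.9]
opening: 1.0
```

Emit:
send_rows(
  moves=[
    [[0,6,0,0,0,0,1],[0,6,0,0,0,0,1],[0,6,0,0,0,0,1],[0,6,0,0,0,0,1],[0,6,0,0,0,0,1]],
  ],
)

```text
time_s: 21.85
position: [0.3777, -0.4033, 0.3002]
tcp_rot: [[0.609, 0.709, 0.356], [0.613, -0.705, 0.357], [0.504, 0.0, -0.864]]
force: [0.8, 0.6, -0.1]
opening: 1.006
```

Run:
```python
from h import *
from kin import *
np.set_printoptions(precision=4,suppress=True)
s=readout.read_state();q=s["joint_positions"];print(q,s["position"],s["tcp_rot"]);print(fk(q,K)[0],fk(q,K)[1])
```

```text
[-73.3538  24.3467  86.4664  26.3946  85.2797 -34.5205] [ 0.3777 -0.4033  0.3002] [[ 0.6088  0.7092  0.3556]
 [ 0.6127 -0.705   0.3571]
 [ 0.504   0.0005 -0.8637]]
[ 0.3758 -0.4053  0.2995] [[ 0.6088  0.7092  0.3556]
 [ 0.6127 -0.705   0.3571]
 [ 0.504   0.0005 -0.8637]]
```

Emit:
send_rows(
  moves=[
    [[0,6,0,0,0,0,1],[0,6,0,0,0,0,1],[0,6,0,0,0,0,1],[0,6,0,0,0,0,1],[0,6,0,0,0,0,1]],
  ],
)

```text
time_s: 22.35
position: [0.3776, -0.4038, 0.3002]
tcp_rot: [[0.35, 0.709, 0.612], [0.352, -0.705, 0.615], [0.868, 0.0, -0.496]]
force: [-0.7, 0.9, -0.5]
opening: 1.001
```

Emit:
send_rows(
  moves=[
    [[0,6,0,0,0,0,1],[0,6,0,0,0,0,1],[0,6,0,0,0,0,1],[0,6,0,0,0,0,1],[0,6,0,0,0,0,1]],
  ],
)

```text
time_s: 22.85
position: [0.3776, -0.4042, 0.3001]
tcp_rot: [[-0.003, 0.709, 0.705], [-0.003, -0.705, 0.709], [1.0, -0.0, 0.004]]
force: [0.1, -0.1, -1.2]
opening: 0.997
```

Run:
```python
from h import *
np.set_printoptions(precision=4,suppress=True)
s=readout.read_state();print(s["joint_positions"],s["position"],s["tcp_rot"])
m=camera_model("wrist");w=capture("wrist");cv2.imwrite("pics/w5.png",w)
for d in spot_in("wrist","sauce_bottle"): print(d["p"],d["location"])
t=np.array([.469,-.3165,.07])+.019*s["tcp_rot"][:,2];print("to go in tool axes cm",s["tcp_rot"].T@(t-s["position"])*100)
```

```text
[-85.329   48.9258  87.3131  58.5335 116.8706 -53.8314] [ 0.3776 -0.4042  0.3001] [[-0.0029  0.7087  0.7055]
 [-0.0033 -0.7055  0.7087]
 [ 1.     -0.0003  0.0044]]
0.88 [0.4897, -0.2176, 0.0972]
to go in tool axes cm [-23.0607   0.301   14.4618]
```

View pics/w5.png

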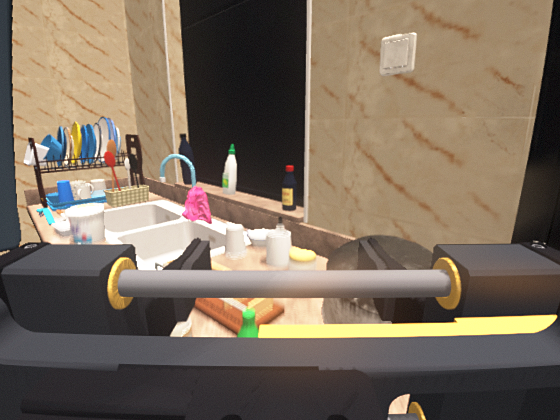

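Emit:
send_rows(
  moves=[
    [[0,0,0,-2.3,0.06,0,1],[0,0,0,-2.3,0.06,0,1],[0,0,0,-2.3,0.06,0,1],[0,0,0,-2.3,0.06,0,1],[0,0,0,-2.3,0.06,0,1]],
  ],
)

```text
time_s: 23.45
position: [0.3797, -0.4069, 0.1848]
tcp_rot: [[0.001, 0.709, 0.705], [0.003, -0.705, 0.709], [1.0, 0.002, -0.003]]
force: [0.4, -0.2, 0.5]
opening: 0.999
```

Emit:
send_rows(
  moves=[
    [[0,0,0,-2.3,0,0,1],[0,0,0,-2.3,0,0,1],[0,0,0,-2.3,0,0,1],[0,0,0,-2.3,0,0,1],[0,0,0,-2.3,0,0,1]],
  ],
)

```text
time_s: 23.95
position: [0.3797, -0.4074, 0.0697]
tcp_rot: [[0.001, 0.709, 0.705], [0.004, -0.705, 0.709], [1.0, 0.002, -0.003]]
force: [-0.1, -0.9, 0.7]
opening: 1.001
```

Run:
```python
from h import *
np.set_printoptions(precision=4,suppress=True)
s=readout.read_state();print(s["joint_positions"],s["position"],s["tcp_rot"],s["force"])
capture("wrist");capture("top");capture("scene");cv2.imwrite("pics/w6.png",capture("wrist"))
for c in("wrist","scene","top"):
  for d in spot_in(c,"sauce_bottle"): print(c,d["p"],d["location"])
t=np.array([.469,-.3165,.07])+.019*s["tcp_rot"][:,2];print("to go in tool axes cm",s["tcp_rot"].T@(t-s["position"])*100)
```

```text
[-85.1525  70.4923  81.7686  53.0261 107.3416 -68.2631] [ 0.3797 -0.4074  0.0697] [[ 0.0012  0.709   0.7052]
 [ 0.0036 -0.7052  0.709 ]
 [ 1.      0.0016 -0.0034]] [-0.1183 -0.907   0.6664]
wrist 0.84 [0.5048, -0.3929, 0.0612]
wrist 0.73 [0.4519, -0.3297, 0.0728]
wrist 0.61 [0.4856, -0.2227, 0.0492]
scene 0.78 [0.4835, -0.2189, 0.05]
top 0.86 [0.4695, -0.3063, 0.0963]
top 0.75 [0.487, -0.2041, 0.0732]
top 0.65 [0.5179, -0.3794, 0.0646]
to go in tool axes cm [ 0.0714 -0.0771 14.6369]
```

Emit:
send_rows(
  moves=[
    [[0,0,0,0,-0.03,1.5,1],[0,0,0,0,-0.03,1.5,1],[0,0,0,0,-0.03,1.5,1],[0,0,0,0,-0.03,1.5,1],[0,0,0,0,-0.03,1.5,1]],
  ],
)

```text
time_s: 24.8
position: [0.4318, -0.352, 0.0695]
tcp_rot: [[0.0, 0.708, 0.706], [-0.001, -0.706, 0.708], [1.0, -0.001, 0.0]]
force: [0.9, -0.3, -0.2]
opening: 1.001
```

Emit:
send_rows(
  moves=[
    [[0,0,0,0,0,1.5,1],[0,0,0,0,0,1.5,1],[0,0,0,0,0,1.5,1],[0,0,0,0,0,1.5,1],[0,0,0,0,0,1.1,1]],
  ],
)

```text
time_s: 25.3
position: [0.4818, -0.3021, 0.0695]
tcp_rot: [[0.0, 0.708, 0.707], [-0.0, -0.707, 0.708], [1.0, -0.0, 0.0]]
force: [-0.4, 0.7, -0.4]
opening: 0.998
```

Emit:
send_rows(
  moves=[
    [[0,0,0,0,0,0,1],[0,0,0,0,0,0,-1],[0,0,0,0,0,0,-1],[0,0,0,0,0,0,-1],[0,0,0,0,0,0,-1]],
  ],
)

```text
time_s: 25.8
position: [0.4806, -0.304, 0.0694]
tcp_rot: [[-0.0, 0.706, 0.708], [0.0, -0.708, 0.706], [1.0, 0.0, -0.0]]
force: [-0.6, -0.6, 0.5]
opening: 0.721
```

Emit:
send_rows(
  moves=[
    [[0,0,0,0,0,0,-1],[0,0,0,0,0,0,-1],[0,0,0,0,0,0,-1],[0,0,0,0,0,0,-1],[0,0,0,0,0,0,-1]],
  ],
)

```text
time_s: 26.3
position: [0.4809, -0.3035, 0.0695]
tcp_rot: [[-0.0, 0.707, 0.707], [0.0, -0.707, 0.707], [1.0, 0.0, -0.0]]
force: [0.0, -1.1, 0.9]
opening: 0.536
```

Emit:
send_rows(
  moves=[
    [[0,0,0,1.5,0,0,-1],[0,0,0,2,0,0,-1],[0,0,0,2.5,0,0,-1],[0,0,0,2.5,0,0,-1],[0,0,0,2,0,0,-1]],
  ],
)

```text
time_s: 26.8
position: [0.4808, -0.303, 0.1763]
tcp_rot: [[0.0, 0.708, 0.707], [0.001, -0.707, 0.708], [1.0, 0.001, -0.001]]
force: [0.1, -0.0, -2.2]
opening: 0.541
```

Emit:
send_rows(
  moves=[
    [[0,0,0,2,0,0,-1],[0,0,0,2,0,0,-1],[0,0,0,2,0,0,-1],[0,0,0,2,0,0,-1],[0,0,0,1.5,0,0,-1]],
  ],
)

```text
time_s: 27.3
position: [0.4807, -0.3028, 0.2711]
tcp_rot: [[0.0, 0.708, 0.707], [0.001, -0.707, 0.708], [1.0, 0.001, -0.001]]
force: [0.2, -0.2, -3.4]
opening: 0.539
```

Emit:
send_rows(
  moves=[
    [[0,0,7.2,0,0,0,-1],[0,0,7.2,0,0,0,-1],[0,0,7.2,0,0,0,-1],[0,0,7.2,0,0,0,-1],[0,0,7.2,0,0,0,-1]],
  ],
)

```text
time_s: 27.8
position: [0.4808, -0.3029, 0.2697]
tcp_rot: [[0.419, 0.57, 0.707], [-0.418, -0.57, 0.707], [0.806, -0.592, -0.001]]
force: [-0.5, 0.7, -0.9]
opening: 0.535
```

Emit:
send_rows(
  moves=[
    [[0,0,7.2,0,0,0,-1],[0,0,7.2,0,0,0,-1],[0,0,7.2,0,0,0,-1],[0,0,7.2,0,0,0,-1],[0,0,7.2,0,0,0,-1]],
  ],
)

```text
time_s: 28.3
position: [0.4808, -0.3029, 0.2697]
tcp_rot: [[0.674, 0.214, 0.707], [-0.673, -0.215, 0.707], [0.304, -0.953, -0.001]]
force: [0.4, -0.3, -0.4]
opening: 0.537
```

Emit:
send_rows(
  moves=[
    [[0,0,7.2,0,0,0,-1],[0,0,7.2,0,0,0,-1],[0,0,7.2,0,0,0,-1],[0,0,7.2,0,0,0,-1],[0,0,7.2,0,0,0,-1]],
  ],
)

```text
time_s: 28.8
position: [0.4808, -0.3029, 0.2697]
tcp_rot: [[0.671, -0.223, 0.707], [-0.671, 0.222, 0.707], [-0.314, -0.949, -0.001]]
force: [0.0, -0.1, -2.3]
opening: 0.538
```

Emit:
send_rows(
  moves=[
    [[0,0,7.2,0,0,0,-1],[0,0,7.2,0,0,0,-1],[0,0,7.2,0,0,0,-1],[0,0,7.2,0,0,0,-1],[0,0,7.2,0,0,0,-1]],
  ],
)

```text
time_s: 29.3
position: [0.4808, -0.303, 0.2697]
tcp_rot: [[0.412, -0.575, 0.707], [-0.412, 0.574, 0.707], [-0.812, -0.583, -0.001]]
force: [-0.2, -0.3, -1.7]
opening: 0.537
```

Emit:
send_rows(
  moves=[
    [[0,0,7.2,0,0,0,-1],[0,0,7.2,0,0,0,-1],[0,0,7.2,0,0,0,-1],[0,0,7.2,0,0,0,-1],[0,0,7.2,0,0,0,-1]],
  ],
)

```text
time_s: 29.8
position: [0.4808, -0.3029, 0.2697]
tcp_rot: [[-0.004, -0.707, 0.707], [0.004, 0.707, 0.707], [-1.0, 0.006, -0.001]]
force: [-0.3, 0.5, -1.2]
opening: 0.534
```

Emit:
send_rows(
  moves=[
    [[0,0,0,0,0,0,-1],[0,0,0,0,0,0,-1],[0,0,0,0,0,0,-1],[0,0,0,0,0,0,-1],[0,0,0,0,0,0,-1]],
  ],
)

```text
time_s: 30.3
position: [0.4809, -0.3033, 0.2695]
tcp_rot: [[0.0, -0.707, 0.707], [-0.0, 0.707, 0.707], [-1.0, -0.001, -0.0]]
force: [0.1, 0.3, -2.0]
opening: 0.534
```

Run:
```python
from h import *
np.set_printoptions(precision=4,suppress=True)
s=readout.read_state();print(s["time_s"],s["joint_positions"],s["position"],s["tcp_rot"],s["force"],s["opening"])
im=capture("scene");cv2.imwrite("pics/s7.png",im[60:330,200:560])
```

```text
30.3 [-73.95    49.3318  96.386   65.4264 105.8262 120.7803] [ 0.4809 -0.3033  0.2695] [[ 0.0004 -0.7072  0.707 ]
 [-0.0004  0.707   0.7072]
 [-1.     -0.0006 -0.    ]] [ 0.0931  0.3114 -2.0017] 0.5342016138675733
```

View pics/s7.png

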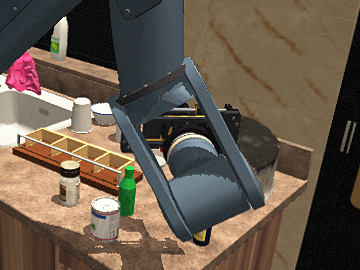

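Emit:
send_rows(
  moves=[
    [[0,0,0,0,0,0,-1],[0,0,0,0,0,0,-1],[0,0,0,0,0,0,-1],[0,0,0,0,0,0,-1],[0,0,0,0,0,0,-1]],
  ],
)

```text
time_s: 30.85
position: [0.4809, -0.3034, 0.2695]
tcp_rot: [[0.0, -0.707, 0.707], [-0.0, 0.707, 0.707], [-1.0, -0.0, 0.0]]
force: [0.4, -0.3, -1.4]
opening: 0.534
```

Emit:
send_rows(
  moves=[
    [[0,0,0,0,0,0,-1],[0,0,0,0,0,0,-1],[0,0,0,0,0,0,-1],[0,0,0,0,0,0,-1],[0,0,0,0,0,0,-1]],
  ],
)

```text
time_s: 31.35
position: [0.4809, -0.3033, 0.2695]
tcp_rot: [[0.0, -0.707, 0.707], [-0.0, 0.707, 0.707], [-1.0, -0.0, 0.0]]
force: [0.3, -0.9, -2.1]
opening: 0.537
```

Emit:
send_rows(
  moves=[
    [[0,0,0,0,0,0,-1],[0,0,0,0,0,0,-1],[0,0,0,0,0,0,-1],[0,0,0,0,0,0,-1],[0,0,0,0,0,0,-1]],
  ],
)

```text
time_s: 31.85
position: [0.4809, -0.3033, 0.2695]
tcp_rot: [[-0.0, -0.707, 0.707], [0.0, 0.707, 0.707], [-1.0, 0.0, 0.0]]
force: [-1.5, 1.3, -1.7]
opening: 0.535
```

Emit:
send_rows(
  moves=[
    [[0,0,0,0,0,0,-1],[0,0,-7.2,0,0,0,-1],[0,0,-7.2,0,0,0,-1],[0,0,-7.2,0,0,0,-1],[0,0,-7.2,0,0,0,-1]],
  ],
)

```text
time_s: 32.35
position: [0.4809, -0.3033, 0.2694]
tcp_rot: [[0.344, -0.618, 0.707], [-0.344, 0.618, 0.707], [-0.874, -0.486, 0.0]]
force: [-0.5, -0.0, -1.6]
opening: 0.535
```

Emit:
send_rows(
  moves=[
    [[0,0,-7.2,0,0,0,-1],[0,0,-7.2,0,0,0,-1],[0,0,-7.2,0,0,0,-1],[0,0,-7.2,0,0,0,-1],[0,0,-7.2,0,0,0,-1]],
  ],
)

```text
time_s: 32.85
position: [0.4809, -0.3034, 0.2695]
tcp_rot: [[0.641, -0.298, 0.707], [-0.641, 0.298, 0.707], [-0.421, -0.907, -0.0]]
force: [0.8, -0.1, -1.1]
opening: 0.535
```

Emit:
send_rows(
  moves=[
    [[0,0,-7.2,0,0,0,-1],[0,0,-7.2,0,0,0,-1],[0,0,-7.2,0,0,0,-1],[0,0,-7.2,0,0,0,-1],[0,0,-7.2,0,0,0,-1]],
  ],
)

```text
time_s: 33.35
position: [0.4809, -0.3033, 0.2695]
tcp_rot: [[0.694, 0.136, 0.707], [-0.694, -0.136, 0.707], [0.193, -0.981, -0.0]]
force: [0.0, -0.6, -1.0]
opening: 0.54
```

Emit:
send_rows(
  moves=[
    [[0,0,-7.2,0,0,0,-1],[0,0,-7.2,0,0,0,-1],[0,0,-7.2,0,0,0,-1],[0,0,-7.2,0,0,0,-1],[0,0,-7.2,0,0,0,-1]],
  ],
)

```text
time_s: 33.85
position: [0.4809, -0.3033, 0.2695]
tcp_rot: [[0.481, 0.518, 0.707], [-0.481, -0.518, 0.707], [0.733, -0.681, 0.0]]
force: [-0.1, 0.2, -1.2]
opening: 0.536
```

Emit:
send_rows(
  moves=[
    [[0,0,-7.2,0,0,0,-1],[0,0,-7.2,0,0,0,-1],[0,0,-7.2,0,0,0,-1],[0,0,-7.2,0,0,0,-1],[0,0,-7.2,0,0,0,-1]],
  ],
)

```text
time_s: 34.35
position: [0.4809, -0.3033, 0.2695]
tcp_rot: [[0.085, 0.702, 0.707], [-0.085, -0.702, 0.707], [0.993, -0.12, 0.0]]
force: [0.9, 0.6, -2.0]
opening: 0.535
```

Emit:
send_rows(
  moves=[
    [[0,0,-7.2,0,0,0,-1],[0,0,0,0,0,0,-1],[0,0,0,0,0,0,-1],[0,0,0,-2,0,0,-1],[0,0,0,-2,0,0,-1]],
  ],
)

```text
time_s: 34.85
position: [0.481, -0.3035, 0.2293]
tcp_rot: [[0.001, 0.707, 0.707], [0.0, -0.707, 0.707], [1.0, -0.0, -0.001]]
force: [-0.6, 0.7, -2.0]
opening: 0.54
```

Emit:
send_rows(
  moves=[
    [[0,0,0,-2.5,0,0,-1],[0,0,0,-2.5,0,0,-1],[0,0,0,-2.5,0,0,-1],[0,0,0,-2.5,0,0,-1],[0,0,0,-2.5,0,0,-1]],
  ],
)

```text
time_s: 35.35
position: [0.481, -0.3036, 0.1033]
tcp_rot: [[0.001, 0.707, 0.707], [-0.001, -0.707, 0.707], [1.0, -0.002, -0.0]]
force: [-0.1, -0.4, -1.4]
opening: 0.532
```

Emit:
send_rows(
  moves=[
    [[0,0,0,-1.5,0,0,-1],[0,0,0,-1,0,0,-1],[0,0,0,-0.6,0,0,-1],[0,0,0,-0.3,0,0,-1],[0,0,0,0,0,0,-1]],
  ],
)

```text
time_s: 35.85
position: [0.4809, -0.3035, 0.0708]
tcp_rot: [[-0.0, 0.707, 0.707], [0.0, -0.707, 0.707], [1.0, 0.0, 0.0]]
force: [0.1, 0.2, -1.0]
opening: 0.538
```

Emit:
send_rows(
  moves=[
    [[0,0,0,-0.1,0,0,-1],[0,0,0,0,0,0,-1],[0,0,0,0,0,0,0],[0,0,0,0,0,0,0.5],[0,0,0,0,0,0,1]],
  ],
)

```text
time_s: 36.35
position: [0.4809, -0.3034, 0.0702]
tcp_rot: [[-0.001, 0.707, 0.707], [-0.001, -0.707, 0.707], [1.0, 0.0, 0.001]]
force: [0.0, -1.1, 0.3]
opening: 0.641
```

Emit:
send_rows(
  moves=[
    [[0,0,0,0,0,0,1],[0,0,0,0,0,0,1],[0,0,0,0,0,0,1],[0,0,0,0,0,-1,1],[0,0,0,0,0,-1.5,1]],
  ],
)

```text
time_s: 36.85
position: [0.4628, -0.3209, 0.0695]
tcp_rot: [[0.0, 0.708, 0.706], [-0.001, -0.706, 0.708], [1.0, -0.001, 0.0]]
force: [-0.5, -0.6, -0.1]
opening: 0.985
```

Emit:
send_rows(
  moves=[
    [[0,0,0,0,0,-2.5,1],[0,0,0,0,0,-2.5,1],[0,0,0,0,0,-2.5,1],[0,0,0,0,0,-2.5,1],[0,0,0,0,0,-2,1]],
  ],
)

```text
time_s: 37.35
position: [0.3764, -0.4081, 0.0694]
tcp_rot: [[0.0, 0.706, 0.708], [0.001, -0.708, 0.706], [1.0, 0.001, -0.001]]
force: [0.7, -0.3, 0.1]
opening: 0.999
```

Emit:
send_rows(
  moves=[
    [[0,0,0,3,0,0,1],[0,0,0,3,0,0,1],[0,0,0,3,0,0,1],[0,0,0,3,0,0,1],[0,0,0,3,0,0,1]],
  ],
)

```text
time_s: 37.85
position: [0.3776, -0.4064, 0.2206]
tcp_rot: [[0.0, 0.707, 0.707], [-0.0, -0.707, 0.707], [1.0, -0.0, 0.0]]
force: [-0.5, 0.1, 0.1]
opening: 0.999
```

Emit:
send_rows(
  moves=[
    [[0,0,0,3,0,0,1],[0,0,0,3,0,0,1],[0,0,0,2,0,0,1],[0,-6,0,0,0,0,1],[0,-6,0,0,0,0,1]],
  ],
)

```text
time_s: 38.35
position: [0.3773, -0.4066, 0.2994]
tcp_rot: [[0.15, 0.706, 0.692], [0.149, -0.708, 0.69], [0.977, -0.001, -0.212]]
force: [-0.6, 0.7, -0.8]
opening: 1.0
```

Emit:
send_rows(
  moves=[
    [[0,-6,0,0,0,0,1],[0,-6,0,0,0,0,1],[0,-6,0,0,0,0,1],[0,-6,0,0,0,0,1],[0,-6,0,0,0,0,1]],
  ],
)

```text
time_s: 38.85
position: [0.3773, -0.4067, 0.2998]
tcp_rot: [[0.476, 0.706, 0.524], [0.475, -0.708, 0.523], [0.74, -0.0, -0.673]]
force: [0.3, -0.5, 0.3]
opening: 1.005
```

Emit:
send_rows(
  moves=[
    [[0,-6,0,0,0,0,1],[0,-6,0,0,0,0,1],[0,-6,0,0,0,0,1],[0,-6,0,0,0,0,1],[0,-6,0,0,0,0,1]],
  ],
)

```text
time_s: 39.35
position: [0.3774, -0.4065, 0.3001]
tcp_rot: [[0.674, 0.706, 0.216], [0.673, -0.708, 0.215], [0.305, 0.0, -0.952]]
force: [-0.1, 0.2, 0.1]
opening: 1.002
```

Emit:
send_rows(
  moves=[
    [[0,-6,0,0,0,0,1],[0,-6,0,0,0,0,1],[0,-6,0,0,0,0,1],[0,0,-5.08,0,0,0,1],[0,0,-5.08,0,0,0,1]],
  ],
)

```text
time_s: 39.85
position: [0.3782, -0.4051, 0.2997]
tcp_rot: [[0.568, 0.823, -0.001], [0.823, -0.568, 0.0], [-0.0, -0.001, -1.0]]
force: [-0.0, -0.5, -0.6]
opening: 1.002
```

Emit:
send_rows(
  moves=[
    [[0,0,-5.08,0,0,0,1],[0,0,-5.08,0,0,0,1],[0,0,-5.08,0,0,0,1],[0,0,-5.08,0,0,0,1],[0,0,-5.08,0,0,0,1]],
  ],
)

```text
time_s: 40.35
position: [0.3774, -0.406, 0.2994]
tcp_rot: [[0.162, 0.987, -0.001], [0.987, -0.162, 0.001], [0.001, -0.001, -1.0]]
force: [-0.4, 0.8, 0.1]
opening: 0.998
```

Emit:
send_rows(
  moves=[
    [[0,0,-5.08,0,0,0,1],[0,0,-5.08,0,0,0,1],[0,0,-5.08,0,0,0,1],[0,0,0,0,0,0,1],[0,0,0,0,0,0,1]],
  ],
)

```text
time_s: 40.85
position: [0.3778, -0.406, 0.2995]
tcp_rot: [[-0.098, 0.995, -0.0], [0.995, 0.098, 0.0], [0.001, -0.0, -1.0]]
force: [1.1, -0.3, -0.1]
opening: 0.998
```

Run:
```python
from h import *
np.set_printoptions(precision=4,suppress=True)
s=readout.read_state();print(s["time_s"],s["joint_positions"],s["position"],s["tcp_rot"],s["force"],s["opening"])
cv2.imwrite("pics/t8.png",capture("top"));cv2.imwrite("pics/s8.png",capture("scene"))
for c in("top","scene"):
  for t in("sauce_bottle","tin_a","jar_c"):
    for d in spot_in(c,t): 
      if d["p"]>.4:print(c,t,round(d["p"],2),np.round(d["location"],3))
  for d in regions_of(c,"sauce_bottle"): v,u=np.nonzero(d["mask"]);print(u.min(),u.max(),v.min(),v.max())
# red cap centroid in top
im=cv2.imread("pics/t8.png").astype(int);mk=(im[:,:,2]>120)&(im[:,:,1]<70)&(im[:,:,0]<70)
n,l,st,ce=cv2.connectedComponentsWithStats(mk.astype(np.uint8))
for i in range(1,n):
  if st[i,4]>8: print("red",ce[i],st[i,4],px2w("top",*ce[i],.146))
```

```text
40.85 [-58.6005  20.0079  86.6835  -0.0078  73.3451 -64.2423] [ 0.3778 -0.406   0.2995] [[-0.0983  0.9952 -0.0004]
 [ 0.9952  0.0983  0.0005]
 [ 0.0005 -0.0004 -1.    ]] [ 1.0627 -0.2537 -0.1376] 0.9980800384734677
top sauce_bottle 0.58 [ 0.489 -0.205  0.074]
top sauce_bottle 0.5 [ 0.518 -0.381  0.066]
top tin_a 0.83 [ 0.4   -0.235  0.066]
top tin_a 0.53 [0.591 0.013 0.056]
top jar_c 0.63 [ 0.434 -0.096  0.099]
390 419 247 266
353 371 240 255
421 440 231 246
scene sauce_bottle 0.86 [ 0.513 -0.394  0.046]
scene sauce_bottle 0.72 [ 0.454 -0.327  0.075]
scene sauce_bottle 0.55 [ 0.485 -0.22   0.054]
scene tin_a 0.71 [ 0.383 -0.246  0.049]
scene tin_a 0.43 [ 0.521 -0.009  0.016]
scene jar_c 0.56 [ 0.418 -0.112  0.057]
393 412 258 307
346 374 231 302
319 335 227 275
224 333 188 237
red [205.0543  24.0217] 92 [1.0198 0.1798 0.146 ]
red [436.7778 236.1944] 36 [ 0.5168 -0.3717  0.146 ]
red [413.5682 255.9773] 88 [ 0.4705 -0.3176  0.146 ]
```

Emit:
send_rows(
  moves=[
    [[0,0,0,1.59,1.99,0,1],[0,0,0,1.59,1.99,0,1],[0,0,0,1.59,1.99,0,1],[0,0,0,1.59,1.99,0,1],[0,0,0,1.59,1.99,0,1]],
  ],
)

```text
time_s: 41.85
position: [0.47, -0.316, 0.2995]
tcp_rot: [[-0.101, 0.995, 0.0], [0.995, 0.101, -0.0], [-0.0, 0.0, -1.0]]
force: [0.4, -0.7, -0.2]
opening: 1.001
```

Emit:
send_rows(
  moves=[
    [[0,0,0,0,0,2,1],[0,0,0,0,0,2,1],[0,0,0,0,0,2,1],[0,0,0,0,0,2,1],[0,0,0,0,0,2,1]],
  ],
)

```text
time_s: 42.35
position: [0.4695, -0.3167, 0.1988]
tcp_rot: [[-0.101, 0.995, 0.0], [0.995, 0.101, -0.0], [-0.0, 0.0, -1.0]]
force: [-0.1, 0.0, -0.3]
opening: 1.001
```

Emit:
send_rows(
  moves=[
    [[0,0,0,0,0,2,1],[0,0,0,0,0,2,1],[0,0,0,0,0,2,1],[0,0,0,0,0,1.7,1],[0,0,0,0,0,0,1]],
  ],
)

```text
time_s: 42.85
position: [0.468, -0.3155, 0.1202]
tcp_rot: [[-0.101, 0.995, -0.004], [0.995, 0.101, 0.004], [0.004, -0.003, -1.0]]
force: [-0.1, 0.8, -0.2]
opening: 0.999
```

Emit:
send_rows(
  moves=[
    [[0,0,0,0,0,0,-1],[0,0,0,0,0,0,-1],[0,0,0,0,0,0,-1],[0,0,0,0,0,0,-1],[0,0,0,0,0,0,-1]],
  ],
)

```text
time_s: 43.35
position: [0.4695, -0.3169, 0.123]
tcp_rot: [[-0.101, 0.995, 0.001], [0.995, 0.101, -0.001], [-0.001, 0.001, -1.0]]
force: [-0.4, -0.4, -0.7]
opening: 0.636
```

Emit:
send_rows(
  moves=[
    [[0,0,0,0,0,0,-1],[0,0,0,0,0,0,-1],[0,0,0,0,0,0,-1],[0,0,0,0,0,0,-1],[0,0,0,0,0,0,-1]],
  ],
)

```text
time_s: 43.85
position: [0.4693, -0.3167, 0.1224]
tcp_rot: [[-0.101, 0.995, -0.0], [0.995, 0.101, 0.0], [0.0, -0.0, -1.0]]
force: [-0.1, 0.9, -0.1]
opening: 0.288
```

Emit:
send_rows(
  moves=[
    [[0,0,0,0,0,0,-1],[0,0,0,0,0,0,-1],[0,0,0,0,0,0,-1],[0,0,0,0,0,-0.5,-1],[0,0,0,0,0,-0.5,-1]],
  ],
)

```text
time_s: 44.35
position: [0.469, -0.3165, 0.1324]
tcp_rot: [[-0.101, 0.995, -0.001], [0.995, 0.101, 0.001], [0.001, -0.001, -1.0]]
force: [0.0, 0.1, -1.7]
opening: 0.292
```

Emit:
send_rows(
  moves=[
    [[0,0,0,0,0,-2.5,-1],[0,0,0,0,0,-3.5,-1],[0,0,0,0,0,-4,-1],[0,0,0,0,0,-3.5,-1],[0,0,0,0,0,-2.5,-1]],
  ],
)

```text
time_s: 44.85
position: [0.4698, -0.3171, 0.2956]
tcp_rot: [[-0.101, 0.995, 0.003], [0.995, 0.101, -0.003], [-0.003, 0.002, -1.0]]
force: [-1.3, -0.5, -1.2]
opening: 0.283
```

Emit:
send_rows(
  moves=[
    [[0,0,0,1.5,0.45,0,-1],[0,0,0,2.2,0.67,0,-1],[0,0,0,2.6,0.8,0,-1],[0,0,0,2.6,0.8,0,-1],[0,0,0,2.6,0.8,0,-1]],
  ],
)

```text
time_s: 45.35
position: [0.4916, -0.196, 0.2907]
tcp_rot: [[-0.101, 0.995, -0.003], [0.995, 0.101, 0.003], [0.003, -0.003, -1.0]]
force: [-0.0, -0.3, -1.7]
opening: 0.288
```

Emit:
send_rows(
  moves=[
    [[0,0,0,2.6,0.8,0,-1],[0,0,0,2.6,0.8,0,-1],[0,0,0,2.6,0.8,0,-1],[0,0,0,2.6,0.8,0,-1],[0,0,0,2.6,0.8,0,-1]],
  ],
)

```text
time_s: 45.85
position: [0.5179, -0.0628, 0.2907]
tcp_rot: [[-0.101, 0.995, -0.004], [0.995, 0.101, 0.002], [0.002, -0.003, -1.0]]
force: [0.4, -0.2, -3.1]
opening: 0.286
```

Emit:
send_rows(
  moves=[
    [[0,0,0,2.6,0.8,0,-1],[0,0,0,2.6,0.8,0,-1],[0,0,0,2.6,0.8,0,-1],[0,0,0,2.6,0.8,0,-1],[0,0,0,2.6,0.8,0,-1]],
  ],
)

```text
time_s: 46.35
position: [0.5442, 0.0702, 0.2906]
tcp_rot: [[-0.102, 0.995, -0.004], [0.995, 0.102, 0.001], [0.001, -0.004, -1.0]]
force: [1.0, -0.6, -1.7]
opening: 0.284
```

Emit:
send_rows(
  moves=[
    [[0,0,0,2.6,0.8,0,-1],[0,0,0,2.2,0.6,0,-1],[0,0,0,0.3,0,0,-1],[0,0,0,0,0,0,-1],[0,0,0,0,0,0,-1]],
  ],
)

```text
time_s: 46.85
position: [0.5537, 0.1198, 0.2916]
tcp_rot: [[-0.101, 0.995, -0.002], [0.995, 0.101, -0.001], [-0.0, -0.002, -1.0]]
force: [-0.0, 0.7, -1.4]
opening: 0.285
```

Run:
```python
from h import *
np.set_printoptions(precision=4,suppress=True)
s=readout.read_state();print(s["time_s"],s["joint_positions"],s["position"],s["force"],s["opening"])
d=s["tcp_rot"].T@(np.array([.5545,.12,.1402])-s["position"])*100;print("to go",d)
a=capture("scene");b=capture("wrist");cv2.imwrite("pics/s9.png",np.hstack([a[90:330,60:400],cv2.resize(b,(320,240))]))
```

```text
46.85 [ 0.9249 21.4978 85.6106 -0.0335 73.0179 -4.8715] [0.5537 0.1198 0.2916] [-0.0176  0.6983 -1.3745] 0.28454900454834464
to go [ 0.0195  0.1109 15.1349]
```

View pics/s9.png

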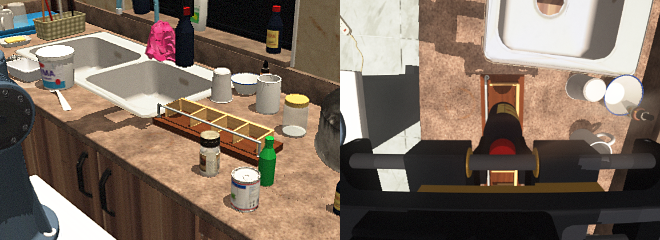

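Emit:
send_rows(
  moves=[
    [[0,0,0,0,0.05,2,-1],[0,0,0,0,0.05,2,-1],[0,0,0,0,0,2,-1],[0,0,0,0,0,2,-1],[0,0,0,0,0,2,-1]],
  ],
)

```text
time_s: 47.45
position: [0.5559, 0.1192, 0.1918]
tcp_rot: [[-0.099, 0.995, 0.0], [0.995, 0.099, -0.0], [-0.0, 0.0, -1.0]]
force: [-0.6, 0.2, -2.2]
opening: 0.288
```

Emit:
send_rows(
  moves=[
    [[0,0,0,0,0,1.5,-1],[0,0,0,0,0,1.5,-1],[0,0,0,0,0,1,-1],[0,0,0,0,0,0.6,-1],[0,0,0,0,0,0.3,-1]],
  ],
)

```text
time_s: 47.95
position: [0.5558, 0.1199, 0.1431]
tcp_rot: [[-0.1, 0.995, -0.0], [0.995, 0.1, -0.0], [0.0, -0.0, -1.0]]
force: [0.2, 0.1, -1.7]
opening: 0.287
```

Emit:
send_rows(
  moves=[
    [[0,0,0,0,0,0.15,-1],[0,0,0,0,0,0.1,-1],[0,0,0,0,0,0,-1],[0,0,0,0,0,0,-1],[0,0,0,0,0,0,-1]],
  ],
)

```text
time_s: 48.45
position: [0.5559, 0.1203, 0.1413]
tcp_rot: [[-0.101, 0.995, 0.001], [0.995, 0.101, 0.0], [-0.0, 0.001, -1.0]]
force: [0.1, 0.1, -1.7]
opening: 0.286
```

Lowering the last millimetre, then releasing and retracting.

Emit:
send_rows(
  moves=[
    [[0,0,0,0,0,0.1,-1],[0,0,0,0,0,0.05,-1],[0,0,0,0,0,0,-1],[0,0,0,0,0,0,0],[0,0,0,0,0,0,0.2]],
  ],
)

```text
time_s: 48.95
position: [0.5559, 0.1203, 0.1394]
tcp_rot: [[-0.101, 0.995, 0.0], [0.995, 0.101, 0.0], [0.0, 0.0, -1.0]]
force: [-0.4, -0.0, 0.0]
opening: 0.389
```

Emit:
send_rows(
  moves=[
    [[0,0,0,0,0,0,0.5],[0,0,0,0,0,0,0.5],[0,0,0,0,0,-2,0.5],[0,0,0,0,0,-4,1],[0,0,0,0,0,-4,1]],
  ],
)

```text
time_s: 49.45
position: [0.555, 0.1202, 0.2395]
tcp_rot: [[-0.101, 0.995, -0.003], [0.995, 0.101, 0.0], [0.0, -0.003, -1.0]]
force: [1.2, 0.1, 0.3]
opening: 0.841
```

Emit:
send_rows(
  moves=[
    [[0,0,0,-3,-2,0,1],[0,0,0,-4,-2,0,1],[0,0,0,-4,-2,0,1],[0,0,0,-4,-2,0,1],[0,0,0,-4,-2,0,1]],
  ],
)

```text
time_s: 49.95
position: [0.4747, -0.0802, 0.2395]
tcp_rot: [[-0.102, 0.995, 0.0], [0.995, 0.102, -0.0], [-0.0, 0.0, -1.0]]
force: [1.3, 0.0, 0.7]
opening: 0.999
```

Run:
```python
from h import *
np.set_printoptions(precision=4,suppress=True)
s=readout.read_state();print(s["time_s"],s["position"],s["tcp_rot"])
cv2.imwrite("pics/t10.png",capture("top"));cv2.imwrite("pics/s10.png",capture("scene"))
for c in("top","scene"):
  for t in("sauce_bottle","tin_a","jar_c"):
    for d in spot_in(c,t): 
      if d["p"]>.4:print(c,t,round(d["p"],2),np.round(d["location"],3))
R=s["tcp_rot"]
for n,p in(("tin",(.403,-.2335,.04)),("jar",(.4308,-.1,.04))): print(n,R.T@(np.array(p)-s["position"])*100)
```

```text
49.95 [ 0.4747 -0.0802  0.2395] [[-0.1017  0.9948  0.0003]
 [ 0.9948  0.1017 -0.0001]
 [-0.0002  0.0003 -1.    ]]
top sauce_bottle 0.86 [0.555 0.114 0.124]
top sauce_bottle 0.49 [ 0.516 -0.38   0.066]
top tin_a 0.96 [ 0.398 -0.232  0.066]
scene sauce_bottle 0.84 [ 0.51  -0.393  0.047]
scene sauce_bottle 0.67 [0.542 0.106 0.09 ]
scene sauce_bottle 0.6 [ 0.484 -0.222  0.051]
scene tin_a 0.73 [ 0.382 -0.245  0.051]
scene jar_c 0.94 [ 0.415 -0.111  0.054]
tin [-14.5171  -8.6951  19.9464]
jar [-1.5191 -4.5717 19.9454]
```

Emit:
send_rows(
  moves=[
    [[0,0,0,-0.3,-0.92,1,1],[0,0,0,-0.3,-0.92,1,1],[0,0,0,-0.3,-0.92,1,1],[0,0,0,-0.3,-0.92,1,1],[0,0,0,-0.3,-0.9,1,1]],
  ],
)

```text
time_s: 50.85
position: [0.4316, -0.0973, 0.1891]
tcp_rot: [[-0.104, 0.995, 0.0], [0.995, 0.104, 0.0], [-0.0, 0.0, -1.0]]
force: [0.1, 0.2, 1.1]
opening: 0.999
```

Emit:
send_rows(
  moves=[
    [[0,0,0,0,0,1.5,1],[0,0,0,0,0,1.5,1],[0,0,0,0,0,1.5,1],[0,0,0,0,0,1.5,1],[0,0,0,0,0,1.5,1]],
  ],
)

```text
time_s: 51.35
position: [0.4321, -0.0973, 0.1139]
tcp_rot: [[-0.104, 0.995, 0.001], [0.995, 0.104, -0.0], [-0.0, 0.001, -1.0]]
force: [0.2, 0.0, 0.2]
opening: 0.998
```

Emit:
send_rows(
  moves=[
    [[0,0,0,0,0,1.5,1],[0,0,0,0,0,1.5,1],[0,0,0,0,0,1.5,1],[0,0,0,0,0,1.5,1],[0,0,0,0,0,0.45,1]],
  ],
)

```text
time_s: 51.85
position: [0.4314, -0.0971, 0.0487]
tcp_rot: [[-0.104, 0.995, -0.002], [0.995, 0.104, 0.001], [0.001, -0.002, -1.0]]
force: [0.2, 0.5, 0.8]
opening: 1.001
```

Emit:
send_rows(
  moves=[
    [[0,0,0,0,0,0,1],[0,0,0,0,0,0,-1],[0,0,0,0,0,0,-1],[0,0,0,0,0,0,-1],[0,0,0,0,0,0,-1]],
  ],
)

```text
time_s: 52.35
position: [0.4317, -0.0986, 0.0504]
tcp_rot: [[-0.101, 0.995, 0.001], [0.995, 0.101, -0.0], [-0.001, 0.001, -1.0]]
force: [-0.3, -0.7, -0.3]
opening: 0.726
```

Emit:
send_rows(
  moves=[
    [[0,0,0,0,0,0,-1],[0,0,0,0,0,0,-1],[0,0,0,0,0,0,-1],[0,0,0,0,0,0,-1],[0,0,0,0,0,0,-1]],
  ],
)

```text
time_s: 52.85
position: [0.4314, -0.0985, 0.05]
tcp_rot: [[-0.101, 0.995, -0.0], [0.995, 0.101, -0.0], [0.0, -0.0, -1.0]]
force: [-0.2, -0.1, 1.5]
opening: 0.492
```

Emit:
send_rows(
  moves=[
    [[0,0,0,0,0,-1.5,-1],[0,0,0,0,0,-2.5,-1],[0,0,0,0,0,-2.5,-1],[0,0,0,0,0,-2.5,-1],[0,0,0,0,0,-1,-1]],
  ],
)

```text
time_s: 53.35
position: [0.4323, -0.0988, 0.1516]
tcp_rot: [[-0.101, 0.995, 0.003], [0.995, 0.101, -0.001], [-0.002, 0.003, -1.0]]
force: [0.0, -0.6, -1.0]
opening: 0.49
```

Run:
```python
from h import *
np.set_printoptions(precision=4,suppress=True)
s=readout.read_state();print(s["time_s"],s["position"],s["tcp_rot"],s["opening"])
print("bay2",s["tcp_rot"].T@(np.array((.5696,-.0278,.0685))-s["position"])*100)
capture("wrist")
for d in spot_in("wrist","jar_c"): print(d["p"],d["location"])
for d in regions_of("wrist","jar_c"): v,u=np.nonzero(d["mask"]);print(u.min(),u.max(),v.min(),v.max())
```

```text
53.35 [ 0.4323 -0.0988  0.1516] [[-0.1013  0.9949  0.003 ]
 [ 0.9949  0.1013 -0.0015]
 [-0.0018  0.0029 -1.    ]] 0.4902604186470121
bay2 [ 5.6851 14.3562  8.3438]
0.84 [0.4301, -0.0864, 0.1915]
238 329 202 324
```

Emit:
send_rows(
  moves=[
    [[0,0,0,1,2.6,0,-1],[0,0,0,1.2,3,0,-1],[0,0,0,1.2,3,0,-1],[0,0,0,1.2,3,0,-1],[0,0,0,1.1,2.75,0,-1]],
  ],
)

```text
time_s: 54.0
position: [0.5686, -0.0262, 0.1477]
tcp_rot: [[-0.101, 0.995, -0.003], [0.995, 0.101, 0.001], [0.001, -0.003, -1.0]]
force: [0.6, -0.0, -1.2]
opening: 0.487
```

Emit:
send_rows(
  moves=[
    [[0,0,0,0,0,0,-1],[0,0,0,0,0,1.5,-1],[0,0,0,0,0,1.5,-1],[0,0,0,0,0,1.5,-1],[0,0,0,0,0,1.5,-1]],
  ],
)

```text
time_s: 54.5
position: [0.5664, -0.0272, 0.0876]
tcp_rot: [[-0.101, 0.995, -0.004], [0.995, 0.101, 0.001], [0.001, -0.004, -1.0]]
force: [0.3, 0.0, -1.7]
opening: 0.488
```

Emit:
send_rows(
  moves=[
    [[0,0,0,0,0,1,-1],[0,0,0,0,0,0.7,-1],[0,0,0,0,0,0.4,-1],[0,0,0,0,0,0.1,-1],[0,0,0,0,0,0,-1]],
  ],
)

```text
time_s: 55.0
position: [0.5686, -0.0273, 0.0682]
tcp_rot: [[-0.101, 0.995, 0.001], [0.995, 0.101, -0.0], [-0.0, 0.001, -1.0]]
force: [0.7, -0.2, -1.9]
opening: 0.484
```

Emit:
send_rows(
  moves=[
    [[0,0,0,0,0,0.05,-1],[0,0,0,0,0,0,0],[0,0,0,0,0,0,0.3],[0,0,0,0,0,0,0.6],[0,0,0,0,0,0,0.6]],
  ],
)

```text
time_s: 55.5
position: [0.5685, -0.0272, 0.0675]
tcp_rot: [[-0.101, 0.995, 0.0], [0.995, 0.101, -0.0], [-0.0, 0.0, -1.0]]
force: [-0.3, -0.0, 0.0]
opening: 0.692
```

Emit:
send_rows(
  moves=[
    [[0,0,0,0,0,0,0.6],[0,0,0,0,0,-1,0.6],[0,0,0,0,0,-3,1],[0,0,0,0,0,-4,1],[0,0,0,0,0,-4,1]],
  ],
)

```text
time_s: 56.0
position: [0.568, -0.0271, 0.189]
tcp_rot: [[-0.101, 0.995, -0.001], [0.995, 0.101, 0.0], [0.0, -0.001, -1.0]]
force: [1.2, 0.1, -0.0]
opening: 0.968
```

Emit:
send_rows(
  moves=[
    [[0,0,0,-3.7,-3.4,0,1],[0,0,0,-3.7,-3.4,0,1],[0,0,0,-3.7,-3.4,0,1],[0,0,0,-3.7,-3.4,0,1],[0,0,0,-3.7,-3.4,0,1]],
  ],
)

```text
time_s: 56.5
position: [0.4176, -0.2288, 0.1884]
tcp_rot: [[-0.102, 0.995, 0.001], [0.995, 0.102, -0.001], [-0.001, 0.001, -1.0]]
force: [2.0, -0.8, -0.1]
opening: 0.998
```

Run:
```python
from h import *
np.set_printoptions(precision=4,suppress=True)
s=readout.read_state();print(s["time_s"],s["position"],s["tcp_rot"],s["opening"])
cv2.imwrite("pics/t11.png",capture("top"));cv2.imwrite("pics/s11.png",capture("scene"));capture("wrist")
for c in("top","scene","wrist"):
  for t in("tin_a","jar_c"):
    for d in spot_in(c,t): 
      if d["p"]>.4:print(c,t,round(d["p"],2),np.round(d["location"],3))
print("tin",s["tcp_rot"].T@(np.array((.403,-.2335,.042))-s["position"])*100)
```

```text
56.5 [ 0.4176 -0.2288  0.1884] [[-0.1018  0.9948  0.0011]
 [ 0.9948  0.1018 -0.0011]
 [-0.0012  0.001  -1.    ]] 0.9981994718766986
top jar_c 0.74 [ 0.566 -0.026  0.116]
scene tin_a 0.76 [ 0.384 -0.249  0.047]
scene jar_c 0.97 [ 0.551 -0.036  0.074]
wrist tin_a 0.68 [ 0.396 -0.225  0.069]
wrist jar_c 0.69 [ 0.556 -0.049  0.059]
tin [-0.3018 -1.5178 14.6345]
```

Emit:
send_rows(
  moves=[
    [[0,0,0,-0.05,-0.4,1.5,1],[0,0,0,-0.05,-0.4,1.5,1],[0,0,0,-0.05,-0.4,1.5,1],[0,0,0,0,-0.4,1.5,1],[0,0,0,0,0,1.5,1]],
  ],
)

```text
time_s: 57.45
position: [0.4033, -0.2294, 0.1119]
tcp_rot: [[-0.104, 0.995, -0.0], [0.995, 0.104, 0.0], [0.0, -0.0, -1.0]]
force: [0.2, 0.1, 1.4]
opening: 0.998
```

Emit:
send_rows(
  moves=[
    [[0,0,0,0,0,1.5,1],[0,0,0,0,0,1.5,1],[0,0,0,0,0,1.5,1],[0,0,0,0,0,1.5,1],[0,0,0,0,0,0.9,1]],
  ],
)

```text
time_s: 57.95
position: [0.4035, -0.2294, 0.0425]
tcp_rot: [[-0.104, 0.995, -0.001], [0.995, 0.104, 0.001], [0.001, -0.001, -1.0]]
force: [0.6, -0.0, -0.9]
opening: 1.001
```

Emit:
send_rows(
  moves=[
    [[0,0,0,0,0,0,1],[0,0,0,0,0,0,-1],[0,0,0,0,0,0,-1],[0,0,0,0,0,0,-1],[0,0,0,0,0,0,-1]],
  ],
)

```text
time_s: 58.45
position: [0.4024, -0.2304, 0.044]
tcp_rot: [[-0.102, 0.995, -0.001], [0.995, 0.102, 0.0], [0.0, -0.001, -1.0]]
force: [-3.4, -0.8, 3.1]
opening: 0.724
```

Emit:
send_rows(
  moves=[
    [[0,0,0,0,0,0,-1],[0,0,0,0,0,0,-1],[0,0,0,0,0,0,-1],[0,0,0,0,0,0,-1],[0,0,0,0,0,0,-1]],
  ],
)

```text
time_s: 58.95
position: [0.4021, -0.2301, 0.0438]
tcp_rot: [[-0.101, 0.995, -0.001], [0.995, 0.101, 0.001], [0.001, -0.001, -1.0]]
force: [-4.4, 0.6, 6.6]
opening: 0.651
```

Emit:
send_rows(
  moves=[
    [[0,0,0,0,0,-1.5,-1],[0,0,0,0,0,-2.5,-1],[0,0,0,0,0,-2.5,-1],[0,0,0,0,0,-2.5,-1],[0,0,0,0,0,-1,-1]],
  ],
)

```text
time_s: 59.45
position: [0.4042, -0.2315, 0.1453]
tcp_rot: [[-0.101, 0.995, 0.004], [0.995, 0.101, -0.003], [-0.003, 0.003, -1.0]]
force: [-0.4, -1.0, -1.1]
opening: 0.652
```

Emit:
send_rows(
  moves=[
    [[0,0,0,0,0,0,-1],[0,0,0,0,0,0,-1],[0,0,0,0,0,0,-1],[0,0,0,0,0,0,-1],[0,0,0,0,0,0,-1]],
  ],
)

```text
time_s: 59.95
position: [0.4027, -0.2303, 0.1426]
tcp_rot: [[-0.101, 0.995, -0.001], [0.995, 0.101, 0.001], [0.001, -0.001, -1.0]]
force: [-1.1, -0.2, -0.9]
opening: 0.652
```

Run:
```python
from h import *
import pickle
np.set_printoptions(precision=4,suppress=True)
s=readout.read_state();print(s["time_s"],s["position"],s["tcp_rot"],s["opening"])
m=camera_model("wrist");w=capture("wrist");cv2.imwrite("pics/w12.png",w)
for r in regions_of("wrist","tin_a")[:2]:
  v,u=np.nonzero(r["mask"]);print(round(r["p"],2),u.min(),u.max(),v.min(),v.max())
t=s["position"];R=s["tcp_rot"]
# predicted tin top/bottom rim extents if centred on TCP; TCP 44 mm above tin bottom
for k in(0,.072):
  P=np.array([w2px("wrist",t+R@np.array([.0285*np.cos(a),.0285*np.sin(a),.044-k]),m) for a in np.linspace(0,6.28,60)]);print("pred",k,P.min(0),P.max(0))
print("bay1",R.T@(np.array((.5766,-.0964,.062))-t)*100)
```

```text
59.95 [ 0.4027 -0.2303  0.1426] [[-0.101   0.9949 -0.0013]
 [ 0.9949  0.101   0.0012]
 [ 0.0014 -0.0011 -1.    ]] 0.6524994128508509
0.67 232 336 200 324
pred 0 [244.0337 191.4256] [322.0944 265.2095]
pred 0.072 [225.4242 223.7795] [339.6599 326.3216]
bay1 [11.553  18.668   8.0591]
```

View pics/w12.png

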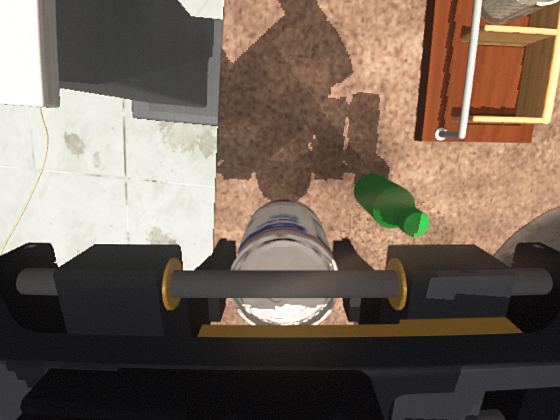

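Run:
```python
from h import *
w=cv2.imread("pics/w12.png");cv2.imwrite("pics/w12z.png",cv2.resize(w[190:335,215:355],None,fx=4,fy=4,interpolation=cv2.INTER_CUBIC))
```

```text
(no output)
```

View pics/w12z.png

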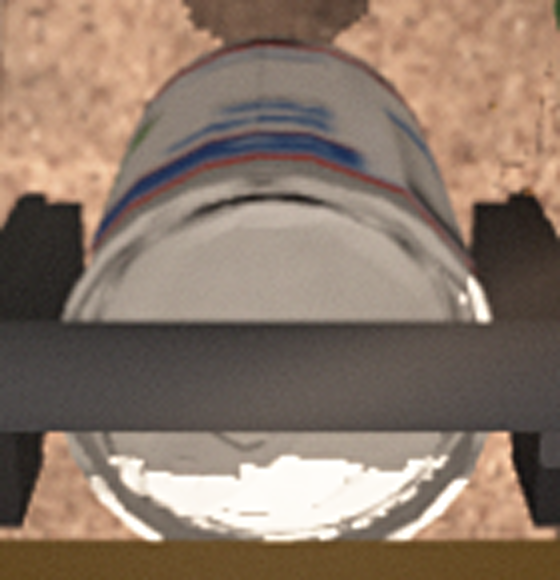

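Emit:
send_rows(
  moves=[
    [[0,0,0,2.39,0,0,-1],[0,0,0,2.39,0,0,-1],[0,0,0,2.39,0,0,-1],[0,0,0,2.39,0,0,-1],[0,0,0,2.39,0,0,-1]],
  ],
)

```text
time_s: 60.55
position: [0.3908, -0.1109, 0.1434]
tcp_rot: [[-0.101, 0.995, 0.0], [0.995, 0.101, -0.0], [-0.0, 0.0, -1.0]]
force: [0.2, -0.2, -2.5]
opening: 0.65
```

Emit:
send_rows(
  moves=[
    [[0,0,0,0,3,0,-1],[0,0,0,0,3.8,0,-1],[0,0,0,0,4,0,-1],[0,0,0,0,4,0,-1],[0,0,0,0,3.85,0,-1]],
  ],
)

```text
time_s: 61.05
position: [0.578, -0.0924, 0.1432]
tcp_rot: [[-0.101, 0.995, -0.0], [0.995, 0.101, -0.0], [-0.0, -0.0, -1.0]]
force: [0.3, -0.3, -1.5]
opening: 0.651
```

Emit:
send_rows(
  moves=[
    [[0,0,0,0,0,1,-1],[0,0,0,0,0,1.3,-1],[0,0,0,0,0,1,-1],[0,0,0,0,0,0,-1],[0,0,0,0,0,0,-1]],
  ],
)

```text
time_s: 61.55
position: [0.5752, -0.0929, 0.1099]
tcp_rot: [[-0.1, 0.995, -0.002], [0.995, 0.1, 0.001], [0.001, -0.002, -1.0]]
force: [-0.8, 1.3, -1.8]
opening: 0.653
```

Run:
```python
from h import *
np.set_printoptions(precision=4,suppress=True)
s=readout.read_state();m=camera_model("wrist");w=capture("wrist");print(s["time_s"],s["position"],s["tcp_rot"])
sc=capture("scene")
cv2.imwrite("pics/w13.png",w);a=cv2.resize(w[110:335,190:430],None,fx=2.6,fy=2.6,interpolation=cv2.INTER_CUBIC)
cv2.imwrite("pics/w13z.png",a)
b=(.565,.017,.1019);c,q=np.cos(b[2]),np.sin(b[2])
for n,p in(("fin-79.5 edge",(-.028,-.082,.054)),("fin-79.5 edge back",(.03,-.082,.054)),("fin -148.5",(-.028,-.146,.054)),("spine",(.034,-.1,.054)),("rail",(-.035,-.1,.057))):
  u=w2px("wrist",[b[0]+c*p[0]-q*p[1],b[1]+q*p[0]+c*p[1],p[2]],m);print(n,u,(u-[190,110])*2.6)
print("bay1",s["tcp_rot"].T@(np.array((.5766,-.0964,.062))-s["position"])*100)
```

```text
61.55 [ 0.5752 -0.0929  0.1099] [[-0.1005  0.9949 -0.002 ]
 [ 0.9949  0.1005  0.0007]
 [ 0.0009 -0.0019 -1.    ]]
fin-79.5 edge [246.9415 188.3912] [148.0479 203.8171]
fin-79.5 edge back [325.0081 188.2989] [351.021  203.5772]
fin -148.5 [249.7944 266.7953] [155.4655 407.6677]
spine [329.451  211.5881] [362.5727 264.1291]
rail [237.9704 212.7822] [124.7231 267.2337]
bay1 [-0.3719  0.1171  4.7898]
```

View pics/w13z.png

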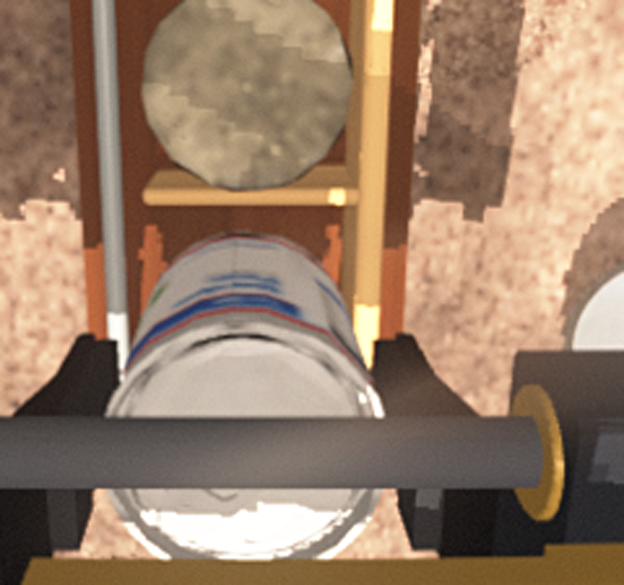

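Run:
```python
from h import *
m=camera_model("wrist");p=px2w("wrist",282,200,.066,m)
b=(.565,.017,.1019);c,q=np.cos(b[2]),np.sin(b[2]);d=p[:2]-b[:2];t=np.array(readout.read_state()["position"][:2])-b[:2]
f=lambda d:(c*d[0]+q*d[1],-q*d[0]+c*d[1]);print("tin +y edge in base",f(d),"TCP",f(t))
```

```text
tin +y edge in base (np.float64(-0.0007027291704972908), np.float64(-0.08864144737680442)) TCP (np.float64(-2.0596720317936704e-05), np.float64(-0.1107136104996407))
```

Emit:
send_rows(
  moves=[
    [[0,0,0,0.15,0,0.5,-1],[0,0,0,0,0,0.5,-1],[0,0,0,0,0,0.5,-1],[0,0,0,0,0,0.5,-1],[0,0,0,0,0,0.5,-1]],
  ],
)

```text
time_s: 62.15
position: [0.5762, -0.0913, 0.0849]
tcp_rot: [[-0.101, 0.995, -0.0], [0.995, 0.101, 0.0], [0.0, -0.0, -1.0]]
force: [-0.2, 0.5, -1.3]
opening: 0.651
```

Run:
```python
from h import *
s=readout.read_state();print(s["position"],s["force"],s["moment"])
```

```text
[ 0.57621365 -0.09130756  0.08491261] [-0.17427743  0.51543238 -1.31054203] [ 0.0880917  -0.08769232  0.06462948]
```

Tin bottom is between the fins without contact, so I'll continue down.

Emit:
send_rows(
  moves=[
    [[0,0,0,0,0,0.6,-1],[0,0,0,0,0,0.6,-1],[0,0,0,0,0,0.6,-1],[0,0,0,0,0,0.3,-1],[0,0,0,0,0,0.1,-1]],
  ],
)

```text
time_s: 62.65
position: [0.576, -0.0913, 0.0629]
tcp_rot: [[-0.101, 0.995, -0.001], [0.995, 0.101, 0.0], [0.0, -0.001, -1.0]]
force: [-0.4, 0.3, -1.7]
opening: 0.653
```

Emit:
send_rows(
  moves=[
    [[0,0,0,0,0,0.1,-1],[0,0,0,0,0,0,-1],[0,0,0,0,0,0,0.2],[0,0,0,0,0,0,0.5],[0,0,0,0,0,0,0.8]],
  ],
)

```text
time_s: 63.15
position: [0.5767, -0.0915, 0.0629]
tcp_rot: [[-0.101, 0.995, 0.001], [0.995, 0.101, -0.0], [-0.0, 0.001, -1.0]]
force: [-0.7, 0.6, -0.6]
opening: 0.755
```

Emit:
send_rows(
  moves=[
    [[0,0,0,0,0,0,0.8],[0,0,0,0,0,0,0.8],[0,0,0,0,0,-2,0.8],[0,0,0,0,0,-4,0.8],[0,0,0,0,0,-4,0.8]],
  ],
)

```text
time_s: 63.65
position: [0.5756, -0.0911, 0.1628]
tcp_rot: [[-0.101, 0.995, -0.002], [0.995, 0.101, 0.001], [0.001, -0.002, -1.0]]
force: [1.1, -0.4, -0.3]
opening: 0.902
```

Emit:
send_rows(
  moves=[
    [[0,0,0,0,-4,0,0.8],[0,0,0,-2,-4,0,0.8],[0,0,0,-2,-4,-2,0.8],[0,0,0,-3,0,-2,0.8],[0,0,0,-4,0,0,0.8]],
  ],
)

```text
time_s: 64.15
position: [0.4677, -0.2133, 0.2051]
tcp_rot: [[-0.102, 0.995, 0.003], [0.995, 0.102, -0.002], [-0.002, 0.003, -1.0]]
force: [2.3, -1.4, 0.8]
opening: 0.902
```

Emit:
send_rows(
  moves=[
    [[0,0,0,-4,0,0,0.8],[0,0,0,-4,0,0,0.8],[0,0,0,-4,0,0,0.8],[0,0,0,-4,0,0,0.8],[0,0,0,0,0,0,0.8]],
  ],
)

```text
time_s: 64.65
position: [0.4849, -0.3783, 0.2027]
tcp_rot: [[-0.097, 0.995, 0.003], [0.995, 0.097, -0.005], [-0.005, 0.002, -1.0]]
force: [-0.7, 0.3, -0.1]
opening: 0.9
```

Run:
```python
from h import *
s=readout.read_state();print(s["time_s"],s["position"])
t=capture("top");sc=capture("scene");cv2.imwrite("pics/t14.png",t)
a=cv2.resize(t[165:305,185:385],(500,350),interpolation=cv2.INTER_CUBIC);b=cv2.resize(sc[130:270,180:380],(500,350),interpolation=cv2.INTER_CUBIC)
cv2.imwrite("pics/f14.png",cv2.resize(np.hstack([a,b]),(800,280)))
for c in("top","scene"):
  for n in("sauce_bottle","tin_a","jar_c","tumbler","glass_jar"):
    for d in spot_in(c,n): 
      if d["p"]>.4:print(c,n,round(d["p"],2),np.round(d["location"],3))
```

```text
64.65 [ 0.48491424 -0.37826462  0.20274783]
top sauce_bottle 0.84 [0.556 0.115 0.121]
top sauce_bottle 0.56 [ 0.488 -0.203  0.075]
top tin_a 0.62 [ 0.577 -0.094  0.082]
top jar_c 0.61 [ 0.566 -0.031  0.117]
top tumbler 0.84 [0.736 0.171 0.092]
top tumbler 0.61 [0.556 0.116 0.122]
top glass_jar 0.8 [ 0.718 -0.108  0.099]
top glass_jar 0.58 [ 0.574 -0.096  0.082]
scene sauce_bottle 0.79 [ 0.511 -0.393  0.046]
scene sauce_bottle 0.66 [ 0.483 -0.219  0.05 ]
scene sauce_bottle 0.66 [0.522 0.003 0.022]
scene sauce_bottle 0.63 [0.539 0.106 0.092]
scene tin_a 0.92 [ 0.56  -0.104  0.068]
scene jar_c 0.97 [ 0.556 -0.038  0.08 ]
scene tumbler 0.61 [0.726 0.159 0.05 ]
```

View pics/f14.png

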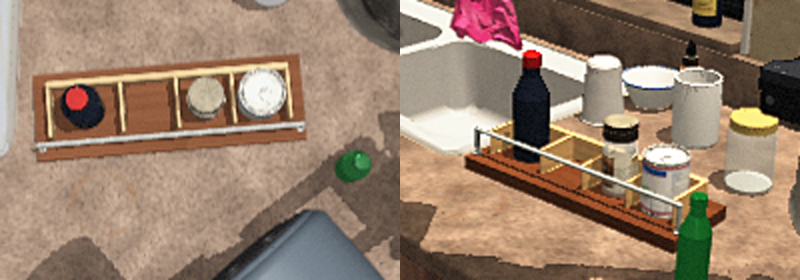

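Run:
```python
from rig import bot
print(bot.hand_in())
```

```text
the job is handed in; nothing more can be done
None
```

The job is handed in at about 65 s of the 208 s allowed, with every step done in the order asked.

- **Rack:** I took the jar off the base and set it on the clear worktop. I then lowered the comb into the slots until it met the board (7 N, at the expected height).
- **Sauce bottle:** I used the larger red-capped bottle. I gripped it from the side, turned it 180° and held it for about 2.1 s, then set it down upright. I picked it up again by the cap and stood it in the wide bay.
- **Jar and tin:** The jar from the base (jar_c) stands in bay 2. The only other listed thing I found, one food tin, stands in bay 1. Bay 3 is empty.

**Last checks:**
- The final pictures show the comb in place, the bottle, jar and tin upright in their bays, and the tumbler and glass jar where they were. The gripper was open and clear.
- After release, the comb measured within about 1 mm and 0.4° of the base.
- The bottle was hidden from the scene camera while inverted, so that step rests on the tool pose and the steady grip opening.
- Two estimates of how the tin sat in the grip disagreed (3 to 6 mm off centre). I placed it on a middle value, and it went in without contact force.
- I saw no other spice jar or tin in front of or beside the rack.

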